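# Raise a gearbox housing on a lever jack and hold it

## Task

Set the small lever jack down flat on the bench with its saddle centred under the round lift pad at the end of the housing's long ear, let go of it, and pump its handle once as a trial: fully down, so that the housing comes up, and then fully back up. Then press the handle fully down again and finish while holding it down, so that the housing stays raised on the saddle. Lift with the jack alone: keep the arm off the housing and its stand, and leave the other things on the bench where they are.

Things in the scene. Friction and masses are not known exactly. Their poses are not given: they have to be found in the camera images.
- jack: Loose steel lever jack, about 0.8 kg. Base plate 290 x 60 x 6 mm, from x = -165 to +125 mm. Origin: underside of the base plate, below the lever's pivot. +x towards the saddle (a disc), -x towards the handle, z up. Stands flat on the bench; may be lifted and carried by its cheeks.
- jack_cheeks (a point): Place to grip and carry the jack, 45 mm above its underside over its origin: two upright steel cheeks, 36 mm over both along y, 32 mm along x, from the base plate up to 70 mm. Axes as the jack's. The lever (12 mm wide) runs between them along x; with the handle up its top is 78 mm above the bench 43 mm behind the cheeks' middle.
- saddle_top (a point): Centre of the top face of the jack's saddle, a flat steel disc 48 mm in diameter that stays level. 100 mm ahead (+x) of the jack's origin; 48 mm above the bench with the handle up, 79 mm with the handle fully down.
- jack_lever (a joint): Angle of the jack's lever (rad): 0 = handle fully up, saddle at its lowest (a spring brings it back here whenever it is let go), 0.30 = handle fully down at its stop, saddle at its highest. The saddle meets the pad at about 0.11.
- handle_top (a point): Middle of the top of the handle grip, a black rubber block 56 x 28 x 12 mm at the lever's rear end, 124 mm behind (-x) the jack's origin; 90 mm above the bench with the handle up, 52 mm fully down. Nearly level; press it from above, closed fingers will do. With the housing on the saddle it takes about 7 to 13 N to hold down; more only loads the stop.
- lift_pad (a point): The marked lift point: centre of the underside of a steel pad 24 mm in diameter under the rounded end (36 mm) of the housing's long ear, a hexagonal bolt head on top at the same place. 60 mm above the bench at rest, about 78 mm with the jack's handle fully down under it; it sinks back when not held up. The ear's top is 82 mm above the bench (bolt head 88 mm).
- stand: Fixed grey stand carrying the cast gearbox housing. Origin on the bench below the lift pad; +x from the pad along the ear to the housing and its pivot, so the jack's free space is on the -x side. Base plate begins 70 mm from the origin in +x, the housing's face 55 mm (215 mm high, 80 mm to either side). The housing tilts about a pivot 220 mm in +x. A short square lug beside the ear is not a lift point.
- tin: Bystander: closed metal can, 62 mm in diameter, 75 mm high; origin at the centre of its underside. It and the jack may stand in each other's place.
- bearing: Bystander: steel bearing ring, 62 mm outside, 18 mm high; origin at its underside.
- wrench: Bystander: wrench, 180 mm long, lying flat.
- screwdriver: Bystander: screwdriver, 200 mm long, lying flat.
- hammer: Bystander: hammer, 270 mm long, lying flat.
- bolt_tray: Bystander: open dark steel tray, 110 x 150 x 40 mm; origin at the centre of its underside.
- scrap_block: Bystander: dark steel block, 50 x 80 x 45 mm; origin at the centre of its underside.

How it is judged (in metres and radians):
On the way, in this order (a step that is already met when the one before it is completed fails the run):
1. the jack stands flat on the bench, let go, its saddle centred under the lift pad, handle up (horizontal distance between saddle_top and lift_pad below 0.012 m and angle between jack's own z axis and vertical below 0.06 rad and height (world z) of jack below 0.005 m and value of joint jack_lever below 0.09 rad and contact force between the fingers and jack below 0.5 N), for 0.2 s.
2. trial stroke: the handle is fully down and the housing has come up on the saddle (horizontal distance between saddle_top and lift_pad below 0.012 m and value of joint jack_lever above 0.255 rad and height (world z) of lift_pad above 0.071 m), for 0.1 s.
3. the handle is back up and the housing down (horizontal distance between saddle_top and lift_pad below 0.012 m and value of joint jack_lever below 0.06 rad and height (world z) of lift_pad below 0.063 m), for 0.1 s.
At the end, for the whole second after the job is handed in: Ends with the fingers pressing (over 2 N) the handle down, lever above 0.255 rad; lift pad above 71 mm, carried by the jack (over 2 N), untouched by the arm; saddle centre within 12 mm of the pad centre seen from above; jack flat on the bench (within 0.06 rad and 5 mm) (all of step 2 and angle between jack's own z axis and vertical below 0.06 rad and height (world z) of jack below 0.005 m and contact force between jack and stand above 2 N and contact force between the fingers and jack above 2 N and contact force between each of the arm, the fingers and stand below 0.5 N); the arm keeps its last pose, push and grip.
It fails at once if the arm pushed on the housing or its stand (more than 5 N) (contact force between any of the arm, the fingers and stand above 5 N).
It fails at once if a bystander was moved by more than 30 mm (distance of any of tin, bearing, wrench, screwdriver, hammer, bolt_tray, scrap_block from where it was at the start of the episode above 0.03 m).
It also fails if it takes over 58 s, if anything falls off the work surface, if the arm or the gripper's body presses on something with over 40 N, if the wrist force passes 120 N, or if a joint passes its speed limit or range.

## Robot

A 6-joint arm with a two-finger parallel gripper is mounted at the origin on the work surface. World frame = base frame: x ahead of the robot, y to its left, z up, the work surface at z = 0. Lengths are in m, angles in degrees, forces in N, time in s.
With the tool pointing down it reaches from about 0.25 to 0.725 m from the base axis. Payload 9.7 kg.
Tool frame: the origin (TCP) lies at the very end of the fingers, on their centre line; the grasp point (between the pads) lies 19 mm behind it; x points along the fingers, y is the direction in which the jaws open and shut, and the axes are right-handed (so a half turn about x gives the same grasp; the last joint's range is limited). The gripper opens to 85 mm and grips with 20 to 120 N. Pads are 22 mm wide; open, the fingers measure 114 mm over their backs; the gripper's body (76 mm by 85 mm) begins 54 mm behind the grasp point. The pads swing forward as they close: fully open they stand 13 mm farther back than shut.
Start: joints at [0, 4.979, 10.078, 95.1, 0, 90], TCP at [0.55, -0, 0.209] pointing down, gripper open.
Joint ranges: [-179.16, 179.16], [-48.56, 103.87], [-65.8, 70.77], [-126.05, 130.52], [-82.76, 87.17], [-180, 180]. Speed limits (degrees/s): [127.2, 127.2, 147.25, 180, 180, 180].

## Interface

Orientations are given as [roll, pitch, yaw] about the fixed x, y, z axes, in that order (R = Rz(yaw) Ry(pitch) Rx(roll)).
In Python, from workcell import get_obs, cams, bot gives the robot as it stands.
- The arm moves only by the tool apply_moves, never from a script. Its argument "rows" is a list that holds one entry, the list of rows, each a list of 7 numbers: the shift along the tool's x, y, z in mm, then the turn, a rotation vector about the tool's x, y, z in rad, then the opening, from 0 (shut) to 1 (fully open). A call has 1 to 20 rows; each row is the pose to reach, as a shift and turn from the pose measured when the call began, along the tool's axes at that moment; what a row does not reach only later rows make up. A row lasts 1/10 s, in which the tool goes at most 50 mm and 8.59 degrees, less where a joint would pass 70% of its speed; a pose out of reach is approached as far as the arm can. A call with a gripper value outside its range is refused whole. The fingers move at their own pace and stop on an object; "newtons" is the grip in N (left out, the last holds). Time passes only in rows, so rows that repeat a pose let the fingers close. It gives the time, the measured TCP pose, the force and the opening at its end, in the units of the state.
- get_obs(): the state, without advancing time (a new reading comes with each control period).
- cams.camera(name): name is "scene" or "side" or "wrist"; returns a dict with "pixels" (480x640x3 uint8, red, green, blue), "range_z" (480x640 float32, m along the optical axis (not along the pixel's ray), 0 where there is no reading), "fx", "fy", "cx", "cy" (pixels), "eye" and "attitude" of the camera in the world. Camera axes: x right, y up, looking along -z (the intrinsics and any distortion apply to the point x, -y, -z); pixel columns grow to the right and rows downward; lengths in m; the calibration is good to about 2 mm. The wrist camera is an equidistant fisheye: a pixel r from the principal point sees the ray r / f radians off the axis. A picture is of the moment at which its call begins.
- bot.job_done(): hands the job in, once; it reports no verdict.
Trained networks look in a picture, given as the dict that the camera call returned (one of the last four; its "shot" number tells which), for a name from the list of things; names that differ only in an ending like _2 or _b are one class to them, and where a whole thing is asked for, a point or a joint stands for the part that bears it (a point fixed in the world has none). Each returns a list of dicts, best first, with "confidence" (0 to 1); they miss things now and then, are a little off and sometimes report something else, mostly with a low value. They report only what shows in the picture. A call takes as long as a camera call.
- cams.find_in(label, picture): "at" ([x, y, z] in m, in world coordinates, good to about 4 mm: the middle of the surface that is visible of it).
The state is a dict: "time": time; "q": joint angles; "qd": joint speeds; "joint_efforts": joint torques, N m; "ee_pos": TCP position; "tcp_rot": TCP orientation; "wrist_force": force on the tool from outside, world axes, zero at the start; "torque": the same for the moment, N m; "opening": finger opening in m.
Only numpy, scipy, OpenCV 4.12 (cv2) and the standard library are available. Lean on these libraries where they do the work, as an engineer would, in place of code of your own. Each camera call takes 0.05 s, during which the arm holds its last target.

## Working session

There is one attempt and no reset: what is moved stays moved. The work goes in short steps, Python scripts to look and compute and a tool call to move; the robot and the scene stay as the last step left them, time stands still between calls to the robot, and variables do not carry over. Pictures are saved under pics/ and viewed, and the job is handed in when it is done.

Besides the shell and the picture viewer there is one more tool, called after "Call:" as a command line: name --argument value ..., lists and objects as JSON in quotes. apply_moves: Moves the arm, as the interface text tells. Its arguments: {"type":"object","properties":{"rows":{"type":"array"},"newtons":{"type":"number"}},"required":["rows"]}

```bash
mkdir -p pics; ls; cat > h.py <<'E'
import numpy as np, cv2
from workcell import get_obs, cams, bot
from scipy.spatial.transform import Rotation as R
def save(p,n): cv2.imwrite(f'pics/{n}.png',cv2.cvtColor(p['pixels'],cv2.COLOR_RGB2BGR))
E
python3 - <<'E'
from h import *
o=get_obs(); print(o)
for c in ['scene','side']:
    p=cams.camera(c); save(p,c+'0'); print(c,p['fx'],p['fy'],p['cx'],p['cy'],p['eye'],p['attitude'],[k for k in p])
    for n in ['jack','jack_cheeks','saddle_top','handle_top','lift_pad','stand','tin','bearing','wrench','screwdriver','hammer','bolt_tray','scrap_block']:
        try: print(n,[(np.round(d['at'],3).tolist(),round(d['confidence'],2)) for d in cams.find_in(n,p)][:3])
        except Exception as e: print(n,e)
E
```

```text
pics
{'time': 0.0, 'q': array([ 5.57682731e-04,  5.01208650e+00,  1.00348749e+01,  9.51009637e+01,
       -1.01224378e-03,  8.99999047e+01]), 'qd': array([-0.02210384,  0.03814474, -0.02954592, -0.1019622 , -0.00502659,
        0.08984389]), 'joint_efforts': array([ 7.68234549e-04, -5.20392072e+01,  4.64802504e+01,  1.63646933e-02,
        2.23589603e-05, -6.77332673e-05]), 'ee_pos': array([ 5.49733807e-01, -7.29859957e-08,  2.08577409e-01]), 'tcp_rot': array([ -89.25824916,   89.92181818, -179.2575955 ]), 'wrist_force': array([ 0.08188627, -0.40694271,  0.46483652]), 'torque': array([0.01022694, 0.01864038, 0.00438934]), 'opening': 0.08528089774931995}
scene 473.3092430747748 473.3092430747748 325.22972978134237 250.15317013495127 [ 1.21685027 -0.43077005  0.90751777] [43.89029874  0.0958063  62.6066413 ] ['pixels', 'range_z', 'fx', 'fy', 'cx', 'cy', 'eye', 'attitude', 'shot']
jack [([0.601, -0.332, 0.003], 0.56)]
jack_cheeks [([0.601, -0.333, 0.002], 0.73)]
saddle_top [([0.654, -0.216, 0.044], 0.61), ([0.471, -0.563, 0.022], 0.45)]
handle_top [([0.598, -0.32, 0.063], 0.73)]
lift_pa
[... 763 characters left out ...]
, 'cx', 'cy', 'eye', 'attitude', 'shot']
jack [([0.626, -0.256, 0.006], 0.57)]
jack_cheeks [([0.624, -0.255, 0.004], 0.6)]
saddle_top [([0.65, -0.211, 0.047], 0.67)]
handle_top [([0.65, -0.222, 0.047], 0.79)]
lift_pad [([0.698, 0.242, 0.154], 0.75), ([0.648, -0.22, 0.046], 0.44)]
stand [([0.703, 0.258, 0.113], 0.81), ([0.648, -0.222, 0.049], 0.19), ([0.292, -0.284, 0.017], 0.19)]
tin [([0.433, -0.344, 0.058], 0.56)]
bearing [([0.751, -0.065, 0.017], 0.68)]
wrench [([0.416, 0.249, 0.007], 0.94)]
screwdriver [([0.292, -0.283, 0.02], 0.82)]
hammer [([0.418, -0.56, 0.022], 0.56)]
bolt_tray [([0.402, 0.417, 0.003], 0.81)]
scrap_block [([0.254, 0.387, 0.046], 0.69), ([0.434, -0.346, 0.056], 0.59)]
```

View pics/scene0.png

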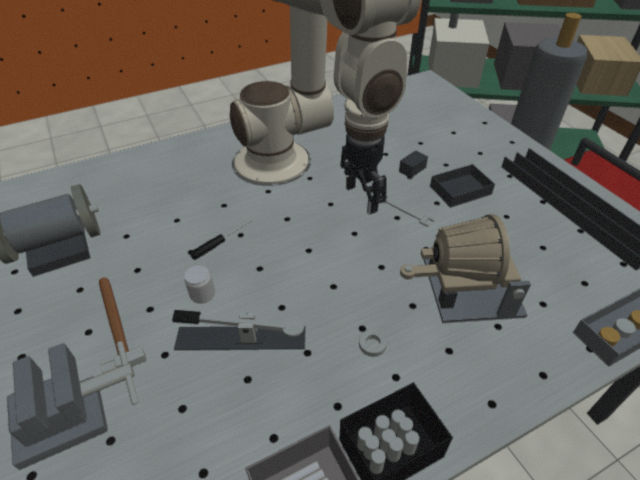

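View pics/side0.png

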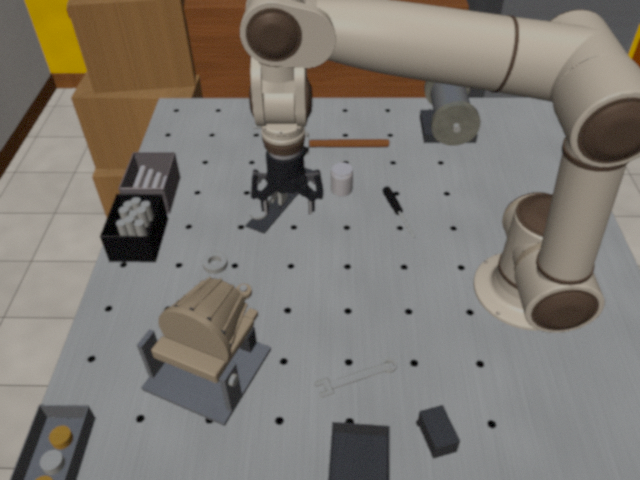

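The scene view shows the jack with its handle at (187,317), cheeks at (246,325) and saddle at (293,328). The ear's end with its bolt is at (407,271), and a short lug sits near (427,253). The tin is at (200,283) and the bearing at (372,343). In the side view the jack is partly hidden by the gripper. I'll measure next.

```bash
cat >> h.py <<'E'
def cloud(p):
    h,w=p['range_z'].shape; v,u=np.mgrid[:h,:w].astype(float); z=p['range_z'].astype(float)
    P=np.stack([(u-p['cx'])/p['fx']*z,-(v-p['cy'])/p['fy']*z,-z],-1)
    a=np.array(p['attitude'],float)
    return P@R.from_euler('xyz',a,degrees=True).as_matrix().T+np.array(p['eye'])
def crop(p,n,u0,v0,u1,v1,k):
    im=cv2.cvtColor(p['pixels'],cv2.COLOR_RGB2BGR)[v0:v1,u0:u1]
    cv2.imwrite(f'pics/{n}.png',cv2.resize(im,None,fx=k,fy=k,interpolation=cv2.INTER_CUBIC))
E
python3 - <<'E'
from h import *
p=cams.camera('scene'); W=cloud(p); np.save('W0.npy',W)
for n,(u,v) in dict(bench=(300,400),handle=(187,317),cheek=(246,322),saddle=(293,328),ear=(407,271),lug=(427,253),tin=(200,270),bear=(372,343)).items(): print(n,np.round(W[v,u],3))
crop(p,'c0',160,250,330,370,4.5); crop(p,'c1',390,210,540,330,5)
E
```

```text
bench [ 0.794 -0.271  0.001]
handle [ 0.556 -0.419  0.089]
cheek [ 0.608 -0.309  0.064]
saddle [ 0.657 -0.221  0.045]
ear [0.661 0.069 0.085]
lug [0.635 0.143 0.086]
tin [ 0.425 -0.354  0.073]
bear [ 0.744 -0.069 -0.002]
```

View pics/c0.png

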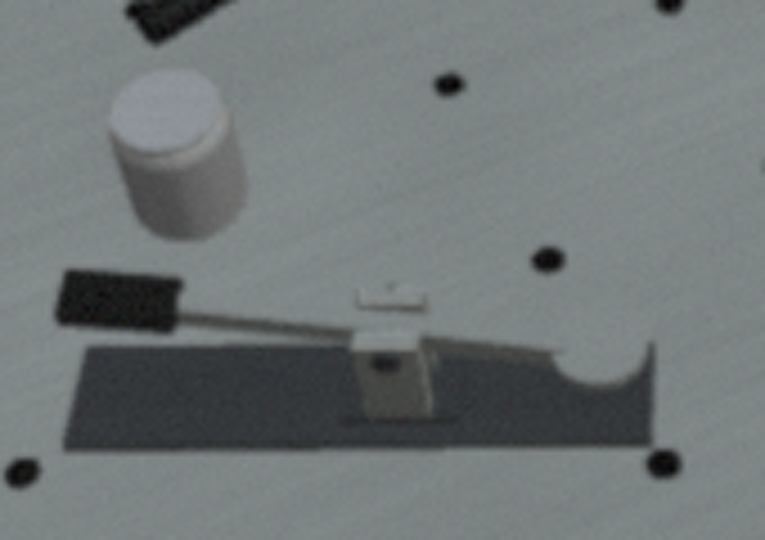

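View pics/c1.png

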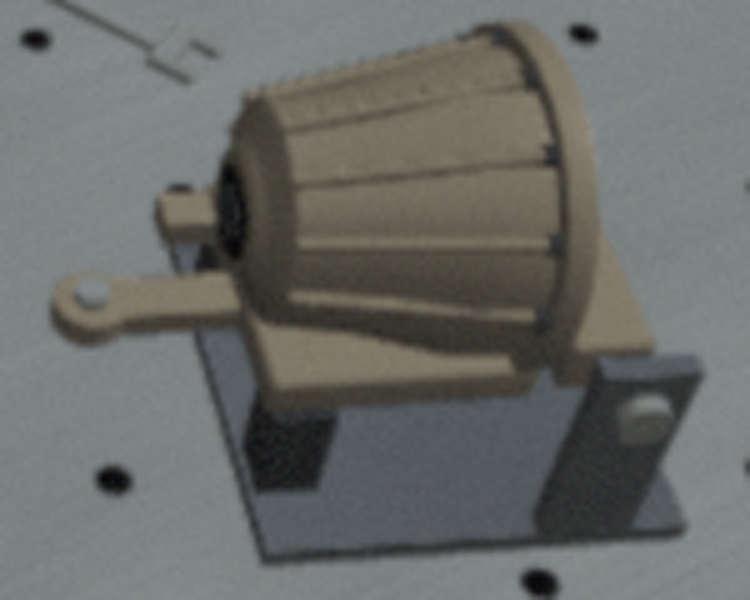

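```bash
cat >> h.py <<'E'
def ray(p,u,v,z):
    d=np.array([(u-p['cx'])/p['fx'],-(v-p['cy'])/p['fy'],-1.])
    d=R.from_euler('xyz',np.array(p['attitude'],float),degrees=True).as_matrix()@d; e=np.array(p['eye'])
    return e+d*(z-e[2])/d[2]
E
python3 - <<'E'
from h import *
p=cams.camera('scene'); W=cloud(p)
f=lambda x,y:(160+(x+.5)/4.5-.5,250+(y+.5)/4.5-.5)
g=lambda x,y:(390+(x+.5)/5-.5,210+(y+.5)/5-.5)
for n,x,y,z in [('rl',85,348,.006),('rr',65,450,.006),('fr',652,445,.006),('fl?',655,345,.006),('handle',120,300,.09),('cheekL',392,297,.07),('cheekR',387,341,.07),('saddle',601,355,.048),('tin',167,110,.075)]:
    print(n,np.round(ray(p,*f(x,y),z),4))
for n,x,y,z in [('bolt',92,290,.088),('ear end L',52,290,.082),('basenear',265,560,.003),('basefarL',165,240,.003),('baseR',685,530,.003),('earroot',238,285,.082),('holes',(114),480,0)]:
    print(n,np.round(ray(p,*g(x,y),z),4))
# base plate by depth: bench residual, points
m=(abs(W[...,2])<.003); print('bench z med',np.median(W[...,2][m]), W[...,2][380:470,190:240].mean(), W[...,2][300:320,330:360].mean())
# stand ear cloud: z .07-.09 near
e=(W[...,2]>.075)&(W[...,2]<.1)&(W[...,0]>.6)&(W[...,0]<.72)&(W[...,1]>.03)&(W[...,1]<.2)
v,u=np.nonzero(e); print(len(v)); q=W[e]; 
for lo in np.arange(.04,.15,.01):
    s=q[(q[:,1]>=lo)&(q[:,1]<lo+.01)]; 
    if len(s): print(round(lo,2),len(s),s[:,0].min().round(3),s[:,0].max().round(3),s.mean(0).round(3))
E
```

```text
rl [ 0.5077 -0.443   0.006 ]
rr [ 0.5622 -0.4678  0.006 ]
fr [ 0.692  -0.2119  0.006 ]
fl? [ 0.6396 -0.1851  0.006 ]
handle [ 0.5546 -0.42    0.09  ]
cheekL [ 0.5971 -0.3029  0.07  ]
cheekR [ 0.62   -0.3141  0.07  ]
saddle [ 0.6597 -0.2222  0.048 ]
tin [ 0.4356 -0.3646  0.075 ]
bolt [0.6547 0.0752 0.088 ]
ear end L [0.642  0.0623 0.082 ]
basenear [0.7727 0.1036 0.003 ]
basefarL [0.5849 0.1814 0.003 ]
baseR [0.8495 0.2883 0.003 ]
earroot [0.6795 0.1413 0.082 ]
holes [0.7005 0.0698 0.    ]
bench z med -0.0011159492583668884 0.0022442790991340457 0.0029524236340173057
531
0.05 7 0.65 0.663 [0.656 0.059 0.079]
0.06 52 0.64 0.671 [0.657 0.066 0.081]
0.07 55 0.636 0.673 [0.658 0.075 0.082]
0.08 43 0.64 0.678 [0.661 0.085 0.081]
0.09 38 0.65 0.678 [0.665 0.095 0.08 ]
0.1 42 0.655 0.681 [0.669 0.105 0.08 ]
0.11 42 0.659 0.687 [0.675 0.115 0.08 ]
0.12 65 0.659 0.719 [0.691 0.126 0.082]
0.13 100 0.62 0.72 [0.671 0.135 0.083]
0.14 51 0.619 0.719 [0.641 0.145 0.083]
```

```bash
cat >> h.py <<'E'
def rel(x,y,z,jaw):
    """shift mm (tool axes), rotvec to put the tool down at x,y,z with jaw axis (tool y) at world angle jaw deg (or +180)"""
    o=get_obs(); R0=R.from_euler('xyz',o['tcp_rot'],degrees=True)
    best=None
    for a in (jaw,jaw+180):
        a=np.radians(a); X=np.array([0,0,-1.]);Y=np.array([np.cos(a),np.sin(a),0]);M=np.stack([X,Y,np.cross(X,Y)],1)
        rv=(R0.inv()*R.from_matrix(M)).as_rotvec()
        if best is None or np.linalg.norm(rv)<np.linalg.norm(best): best=rv
    s=R0.inv().apply(np.array([x,y,z])-o['ee_pos'])*1000
    print('pos',o['ee_pos'].round(4),'t',o['time'],'q',o['q'].round(1),'F',o['wrist_force'].round(1),'op',round(o['opening'],4))
    print('shift',s.round(1),'rv',best.round(3)); print('axes\n',R0.as_matrix().round(3))
E
python3 - <<'E'
from h import *
rel(.609,-.3085,.15,153)
E
```

```text
pos [0.55   0.     0.2093] t 1.5 q [ 0.   5.  10.1 95.1  0.  90. ] F [0.1 0.2 0.4] op 0.0854
shift [ 59.3  59.  308.5] rv [ 0.471 -0.     0.   ]
axes
 [[-0.  1. -0.]
 [ 0. -0. -1.]
 [-1. -0. -0.]]
```

Call:
apply_moves --rows '[[[10,9,45,0.07,0,0,1],[20,18,90,0.14,0,0,1],[28,27,135,0.21,0,0,1],[36,36,180,0.28,0,0,1],[45,45,225,0.35,0,0,1],[55,54,270,0.42,0,0,1],[59,59,308,0.471,0,0,1],[59,59,308,0.471,0,0,1],[59,59,308,0.471,0,0,1]]]' --newtons 60

```text
time: 2.4
ee_pos: [0.6087, -0.3087, 0.1494]
tcp_rot: [-97.7, 89.9, 145.3]
wrist_force: [0.3, 0.4, 0.9]
opening: 0.0852
```

```bash
python3 - <<'E'
from h import *
rel(.609,-.3085,.026,153)
p=cams.camera('wrist'); save(p,'w1'); print({k:p[k] for k in ['fx','fy','cx','cy','eye','attitude']})
p=cams.camera('side'); save(p,'s1'); crop(p,'s1c',180,120,380,270,4)
E
```

```text
pos [ 0.6087 -0.3087  0.1494] t 2.4 q [-26.9  23.3  25.3  92.1   0.   90.2] F [0.3 0.4 0.9] op 0.0852
shift [123.4   0.4  -0.4] rv [-0.001 -0.     0.001]
axes
 [[-0.001  0.891 -0.455]
 [ 0.001 -0.455 -0.891]
 [-1.    -0.001 -0.   ]]
{'fx': 371.64829954431775, 'fy': 371.64829954431775, 'cx': 319.47573984723465, 'cy': 239.01949465970932, 'eye': array([ 0.64330458, -0.23897361,  0.31356853]), 'attitude': array([-17.59193209,   0.09642279, -27.05974888])}
```

View pics/w1.png

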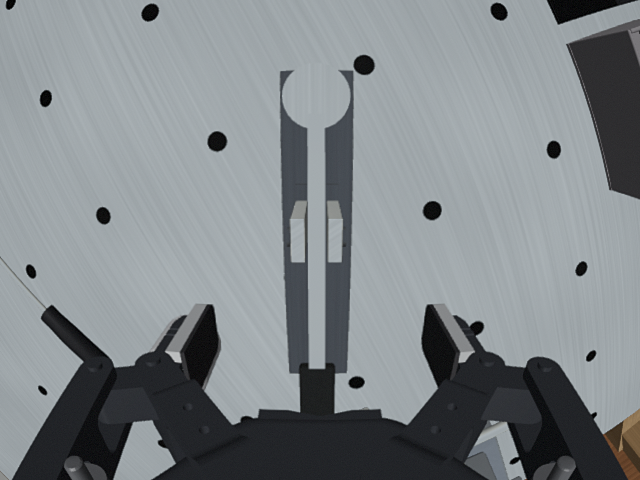

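The wrist view shows the jack upright in the picture: saddle at (316,95), cheek tops at (298,232) and (335,232), grip at (317,385). The jaws are centred at about 320. I'll check the cheeks' position from this view.

```bash
cat >> h.py <<'E'
def wray(p,u,v,z):
    K=np.array([[p['fx'],0,p['cx']],[0,p['fy'],p['cy']],[0,0,1.]])
    q=cv2.fisheye.undistortPoints(np.array([[[u,v]]],float),K,np.zeros(4))[0,0]
    d=R.from_euler('xyz',np.array(p['attitude'],float),degrees=True).as_matrix()@np.array([q[0],-q[1],-1.]); e=np.array(p['eye'])
    return e+d*(z-e[2])/d[2]
E
python3 - <<'E'
from h import *
p=cams.camera('wrist'); crop(p,'w1c',260,180,380,300,5)
for n,u,v,z in [('saddle',316.5,95,.048),('cheekbackL',292,262,.07),('cheekbackR',341,262,.07),('cheekfrontL in',304,218,.07),('cheekfrontR',331,218,.07),('rl',289.5,373,.006),('rr',347,373,.006),('fl',281,70,.006),('fr',353,70,.006)]: print(n,wray(p,u,v,z).round(4))
E
```

```text
saddle [ 0.6512 -0.2172  0.048 ]
cheekbackL [ 0.5831 -0.3129  0.07  ]
cheekbackR [ 0.614  -0.3285  0.07  ]
cheekfrontL in [ 0.6056 -0.2883  0.07  ]
cheekfrontR [ 0.6219 -0.2966  0.07  ]
rl [ 0.5052 -0.4405  0.006 ]
rr [ 0.5584 -0.4674  0.006 ]
fl [ 0.6364 -0.1817  0.006 ]
fr [ 0.6886 -0.2083  0.006 ]
```

View pics/w1c.png

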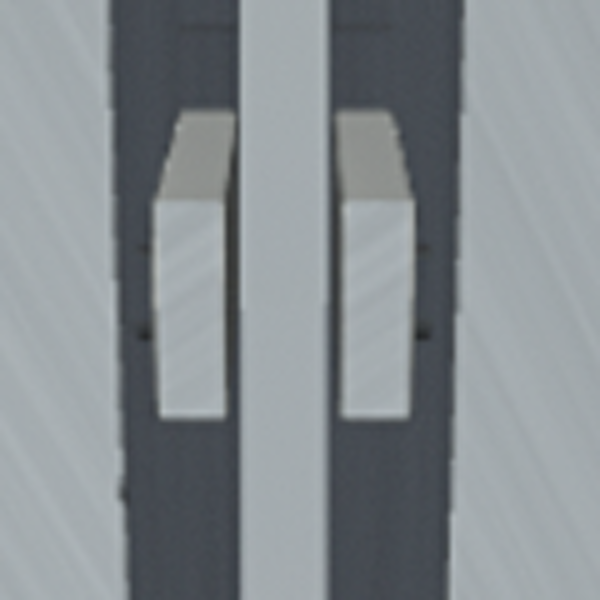

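Call:
apply_moves --rows '[[[40,-3,-0.5,0,0,0,1],[80,-3,-0.5,0,0,0,1],[110,-3,-0.5,0,0,0,1],[123,-3,-0.5,0,0,0,1],[123,-3,-0.5,0,0,0,1],[123,-3,-0.5,0,0,0,0.2],[123,-3,-0.5,0,0,0,0.2],[123,-3,-0.5,0,0,0,0.2],[123,-3,-0.5,0,0,0,0.2],[123,-3,-0.5,0,0,0,0.2],[123,-3,-0.5,0,0,0,0.2],[123,-3,-0.5,0,0,0,0.2]]]' --newtons 80

```text
time: 3.75
ee_pos: [0.6077, -0.3056, 0.0297]
tcp_rot: [95.0, 89.8, -21.9]
wrist_force: [0.1, 1.2, 6.6]
opening: 0.0338
```

```bash
python3 - <<'E'
from h import *
rel(.6065,-.307,.126,153)
p=cams.camera('wrist'); save(p,'w2')
p=cams.camera('scene'); crop(p,'c2',160,230,330,370,4.5)
E
```

```text
pos [ 0.6077 -0.3056  0.0297] t 3.75 q [-26.7  22.8  11.5  78.5   0.   90.2] F [0.1 1.2 6.6] op 0.0338
shift [-96.3  -0.1   1.7] rv [ 0.002 -0.    -0.003]
axes
 [[ 0.003  0.892 -0.453]
 [-0.001 -0.453 -0.892]
 [-1.     0.003 -0.   ]]
```

View pics/w2.png

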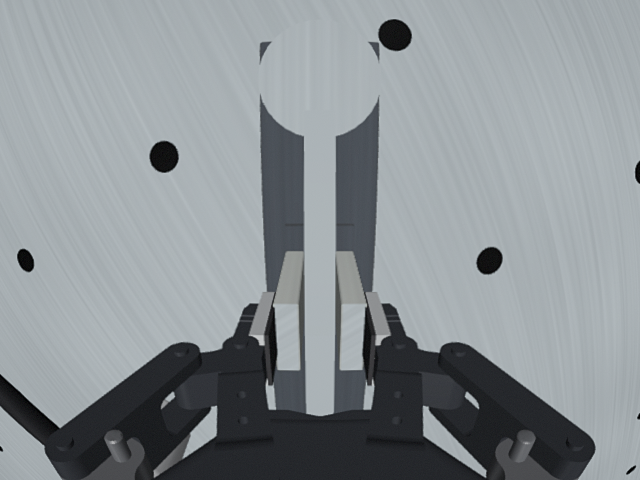

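View pics/c2.png

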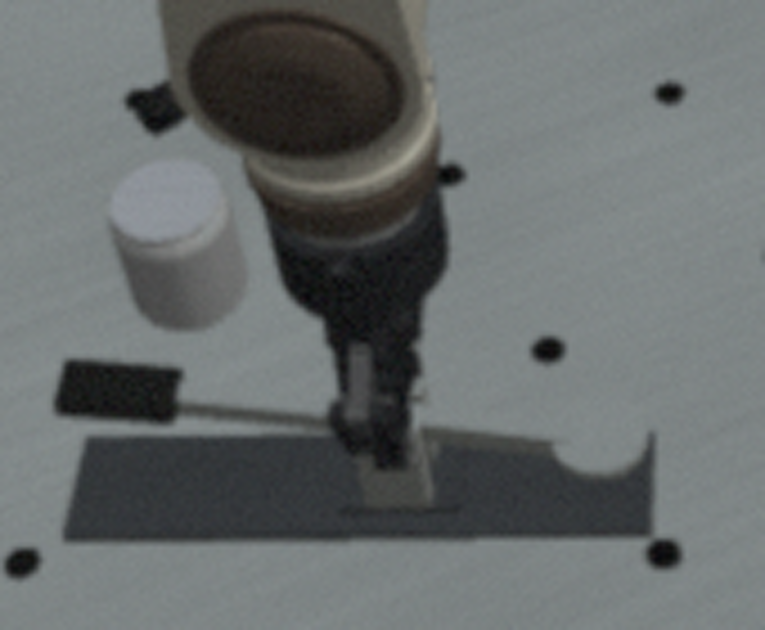

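The cheeks are held between the pads (opening 33.8 mm) and the jack is still flat. Next is a small lift and a check.

Call:
apply_moves --rows '[[[-10,0,0,0,0,0,0.2],[-25,0,0,0,0,0,0.2],[-40,0,0,0,0,0,0.2],[-50,0,0,0,0,0,0.2],[-50,0,0,0,0,0,0.2]]]'

```text
time: 4.35
ee_pos: [0.6084, -0.3061, 0.0822]
tcp_rot: [92.3, 89.6, -24.6]
wrist_force: [0.3, -0.2, -8.3]
opening: 0.0342
```

```bash
python3 - <<'E'
from h import *
rel(.591,-.082,.0847,157.5)
p=cams.camera('wrist'); save(p,'w3')
p=cams.camera('scene'); crop(p,'c3',160,230,330,370,4.5)
E
```

```text
pos [ 0.6084 -0.3061  0.0822] t 4.35 q [-26.7  22.1  16.4  83.9   0.   90.2] F [ 0.3 -0.2 -8.3] op 0.0342
shift [  -3.2 -116.9 -191.9] rv [-0.077 -0.    -0.007]
axes
 [[ 0.006  0.892 -0.453]
 [-0.003 -0.453 -0.892]
 [-1.     0.007 -0.   ]]
```

View pics/w3.png

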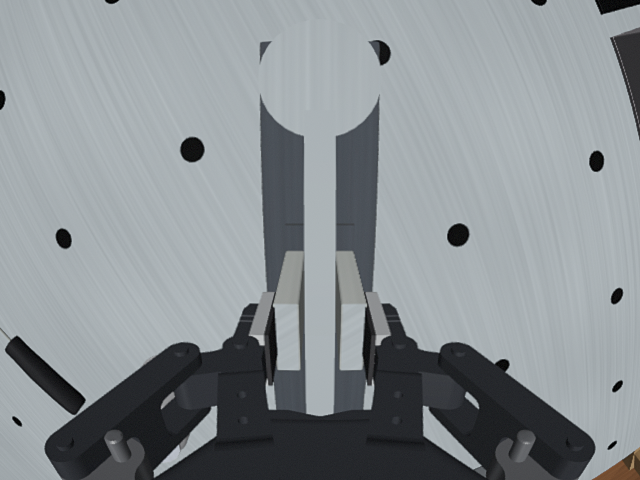

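View pics/c3.png

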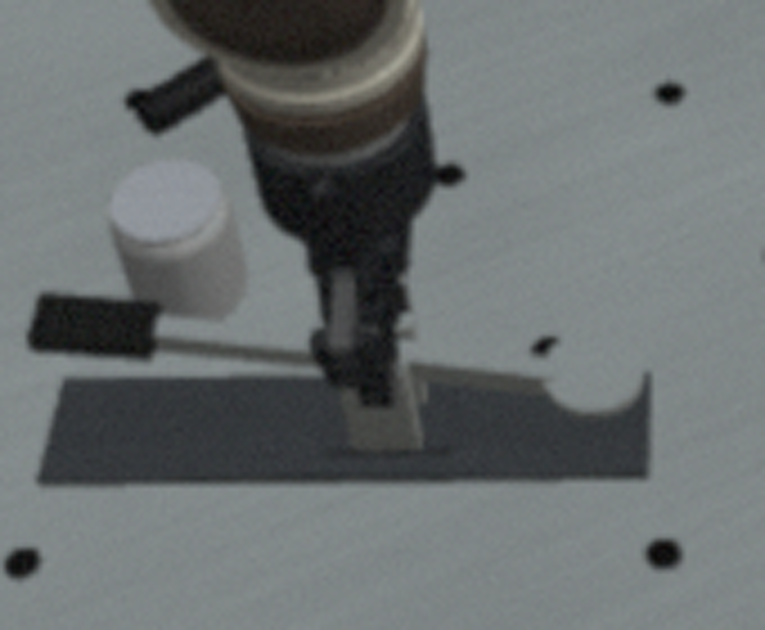

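The jack is lifted level and has not slipped: the saddle stays at (320,78) in the wrist view. Next I carry it to a spot about 70 mm short of the pad.

Call:
apply_moves --rows '[[[-1,-20,-32,-0.013,0,0,0.2],[-1,-39,-64,-0.026,0,0,0.2],[-2,-58,-96,-0.039,0,0,0.2],[-2,-78,-128,-0.052,0,0,0.2],[-3,-97,-160,-0.065,0,0,0.2],[-3,-117,-192,-0.077,0,-0.005,0.2],[-3,-117,-192,-0.077,0,-0.005,0.2],[-3,-117,-192,-0.077,0,-0.005,0.2]]]'

```text
time: 5.25
ee_pos: [0.5898, -0.0805, 0.0817]
tcp_rot: [-82.4, 89.9, 165.2]
wrist_force: [-0.4, -0.4, -7.3]
opening: 0.034
```

```bash
python3 - <<'E'
from h import *
rel(.591,-.082,.035,157.5)
p=cams.camera('wrist'); save(p,'w4'); print(p['eye'],p['attitude'])
p=cams.camera('scene'); save(p,'sc4'); crop(p,'c4',270,200,540,400,2.9)
E
```

```text
pos [ 0.5898 -0.0805  0.0817] t 5.25 q [ -7.8  10.7   2.3  81.8   0.  104.6] F [-0.4 -0.4 -7.3] op 0.034
shift [46.7  1.8  0.9] rv [0.002 0.    0.002]
axes
 [[-0.002  0.925 -0.381]
 [ 0.001 -0.381 -0.925]
 [-1.    -0.002  0.   ]]
[ 0.61888404 -0.00812346  0.24581924] [-17.61779966   0.15077281 -22.39588599]
```

View pics/w4.png

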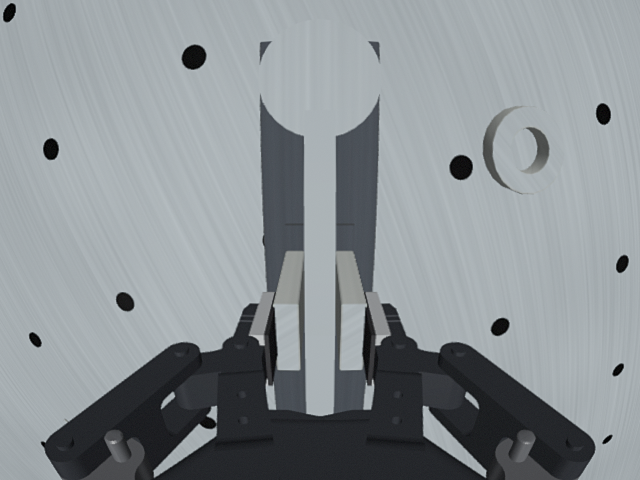

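View pics/c4.png

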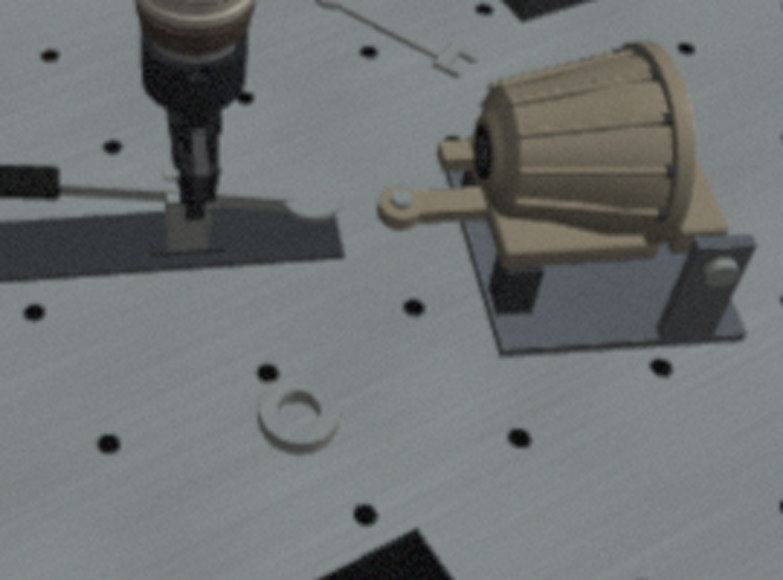

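```bash
python3 - <<'E'
from h import *
p=cams.camera('wrist'); z=0.0817-.0297
print('saddle wrist',wray(p,320,78,.048+z).round(4)); 
for n,u,v in [('fl',260.5,42),('fr',379,42)]: print(n,wray(p,u,v,.006+z).round(4))
p=cams.camera('scene'); crop(p,'c5',360,240,460,310,8)
f=lambda x,y:(270+(x+.5)/2.9-.5,200+(y+.5)/2.9-.5)
print('scene fr',ray(p,*f(343,257),.006+z).round(4),'bolt',ray(p,*f(402,198),.088).round(4), 'saddle bottom-left rough',ray(p,*f(312,205),.048+z).round(4))
p=cams.camera('side'); save(p,'s5'); crop(p,'s5c',200,220,300,320,6)
E
```

```text
saddle wrist [0.6261 0.0075 0.1   ]
fl [0.6082 0.042  0.058 ]
fr [0.6628 0.0193 0.058 ]
scene fr [0.6661 0.0163 0.058 ] bolt [0.6559 0.0752 0.088 ] saddle bottom-left rough [0.6377 0.001  0.1   ]
```

View pics/c5.png

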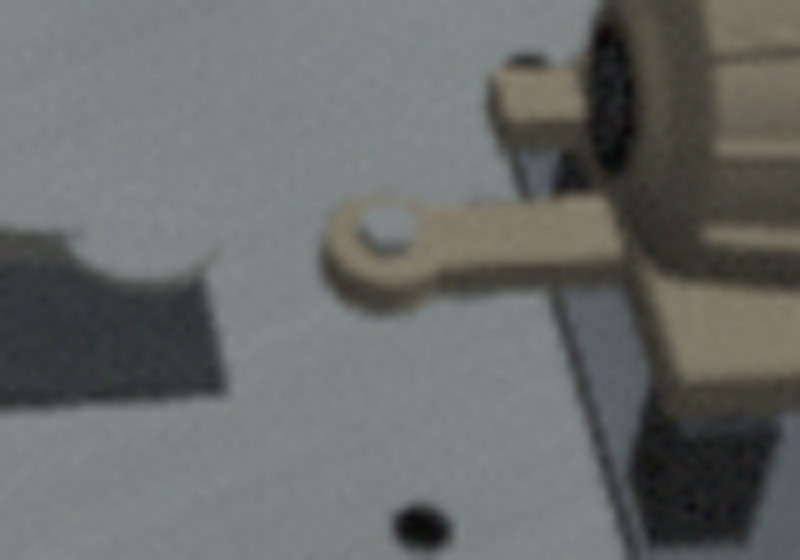

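View pics/s5c.png

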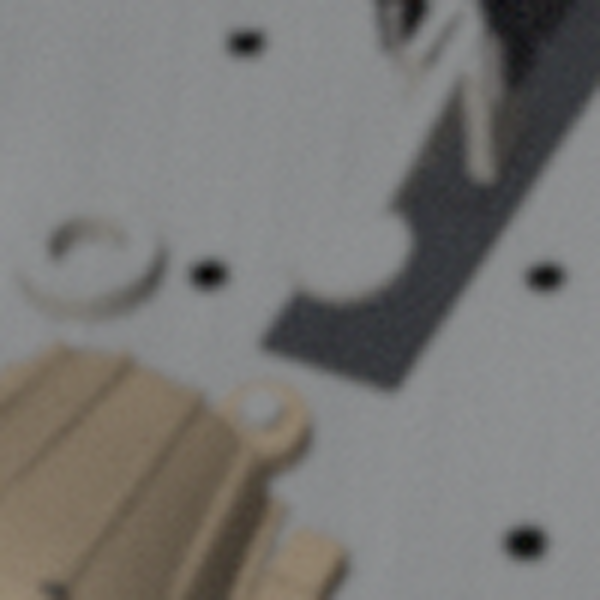

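```bash
python3 - <<'E'
from h import *
z=.052
p=cams.camera('side'); g=lambda x,y:(200+(x+.5)/6-.5,220+(y+.5)/6-.5)
for n,x,y,h in [('bolt',263,404,.088),('fl',398,389,.006+z),('fr',262,347,.006+z),('saddle',353,245,.048+z)]: print(n,ray(p,*g(x,y),h).round(4))
p=cams.camera('scene'); g=lambda x,y:(360+(x+.5)/8-.5,240+(y+.5)/8-.5)
for n,x,y,h in [('bolt',388,228,.088),('fr',228,392,.006+z)]: print(n,ray(p,*g(x,y),h).round(4))
E
```

```text
bolt [0.6535 0.079  0.088 ]
fl [0.6087 0.0451 0.058 ]
fr [0.663  0.0243 0.058 ]
saddle [0.6256 0.0096 0.1   ]
bolt [0.656  0.0745 0.088 ]
fr [0.6669 0.0161 0.058 ]
```

Relative to the hand, the pad lies (+27, +69) mm from the saddle; both cameras agree within about 3 mm. I'll lower to about 5 mm above the bench, then slide in.

Call:
apply_moves --rows '[[[20,0,0,0,0,0,0.2],[38,0,0,0,0,0,0.2],[47,0,0,0,0,0,0.2],[47,0,0,0,0,0,0.2],[47,0,-15,0,0,0,0.2],[47,0,-30,0,0,0,0.2],[47,0,-40,0,0,0,0.2],[47,0,-40,0,0,0,0.2]]]'

```text
time: 6.4
ee_pos: [0.6063, -0.0434, 0.0357]
tcp_rot: [-130.1, 89.9, 117.4]
wrist_force: [0.2, -0.5, -7.9]
opening: 0.034
```

```bash
python3 - <<'E'
from h import *
rel(.6168,-.0115,.035,157.5)
p=cams.camera('wrist'); save(p,'w6')
p=cams.camera('scene'); crop(p,'c6',300,220,460,320,5)
E
```

```text
pos [ 0.6063 -0.0434  0.0357] t 6.4 q [-4.100e+00  1.300e+01 -1.000e-01  7.700e+01  1.000e-01  1.083e+02] F [ 0.2 -0.5 -7.9] op 0.034
shift [  0.7  -2.4 -33.5] rv [ 0.001 -0.001  0.001]
axes
 [[-0.001  0.924 -0.382]
 [ 0.001 -0.382 -0.924]
 [-1.    -0.001 -0.001]]
```

View pics/w6.png

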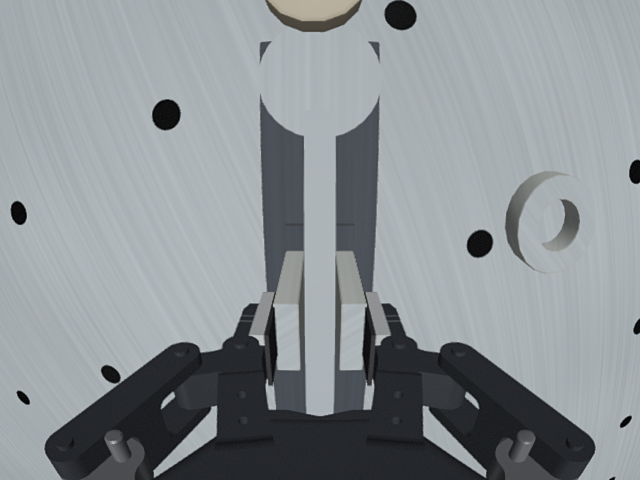

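View pics/c6.png

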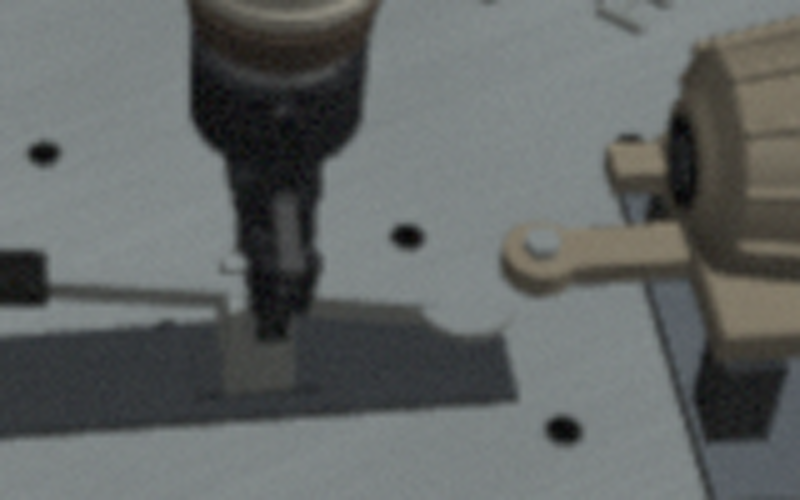

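```bash
python3 - <<'E'
from h import *
p=cams.camera('wrist'); crop(p,'w6c',240,0,400,60,5)
t=wray(p,314,21,.082); b=wray(p,314,31,.070); s=wray(p,320,78,.054)
print(t,b,s,wray(p,320,78,.052)); x=np.array([.382,.924]);y=np.array([-.924,.382])
for q in (t,b):
    d=q[:2]+.018*x-s[:2]; print('pad-saddle along',(d@x).round(4),'lateral(left+)',(d@y).round(4))
E
```

```text
[0.64577246 0.05952008 0.082     ] [0.64547998 0.05931591 0.07      ] [0.64163069 0.04469507 0.054     ] [0.64172673 0.04492942 0.052     ]
pad-saddle along 0.0333 lateral(left+) 0.0018
pad-saddle along 0.033 lateral(left+) 0.002
```

View pics/w6c.png

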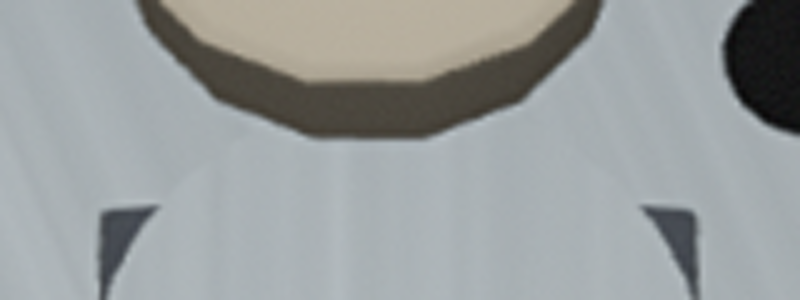

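The ear's rounded end shows at the top, with its edge at about (314,16–27). That puts the pad 34 mm ahead and 2 mm left, matching the other cameras. I'll slide in the rest of the way and look before lowering.

Call:
apply_moves --rows '[[[0,-1,-12,0,0,0,0.2],[0,-2,-24,0,0,0,0.2],[0,-2,-34,0,0,0,0.2],[0,-2,-34,0,0,0,0.2],[0,-2,-34,0,0,0,0.2]]]'

```text
time: 7.05
ee_pos: [0.6166, -0.0126, 0.0352]
tcp_rot: [-75.9, 89.9, 171.6]
wrist_force: [-0.6, -0.4, -7.7]
opening: 0.0342
```

```bash
python3 - <<'E'
from h import *
rel(.6168,-.0115,.03,157.5)
p=cams.camera('wrist'); save(p,'w7'); crop(p,'w7c',220,0,420,150,4)
s=wray(p,320,78,.054); print(s)
p=cams.camera('scene'); crop(p,'c7',330,220,460,320,6)
E
```

```text
pos [ 0.6166 -0.0126  0.0352] t 7.05 q [ -1.2  14.3   1.4  77.2   0.  111.3] F [-0.6 -0.4 -7.7] op 0.0342
shift [ 5.2 -0.2 -1.1] rv [0.    0.    0.002]
axes
 [[-0.002  0.924 -0.383]
 [ 0.    -0.383 -0.924]
 [-1.    -0.002  0.   ]]
[0.65262518 0.07679639 0.054     ]
```

View pics/w7c.png

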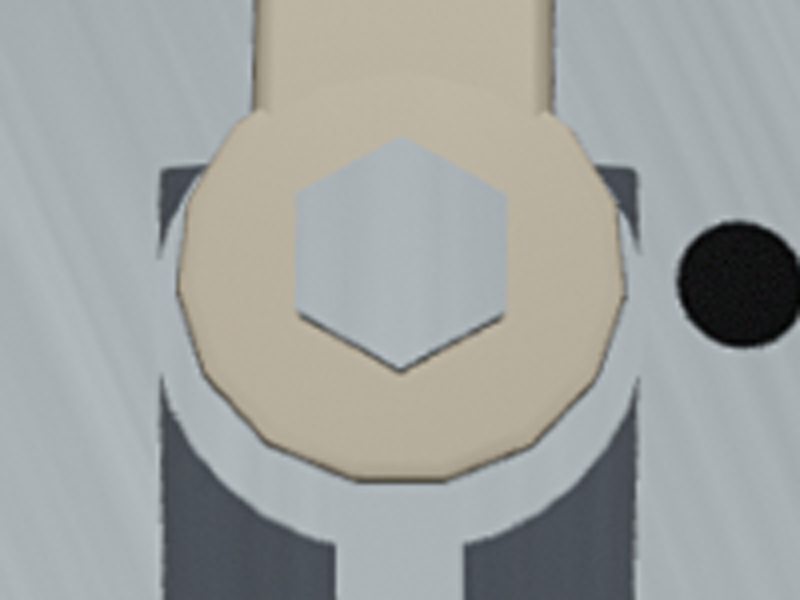

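View pics/c7.png

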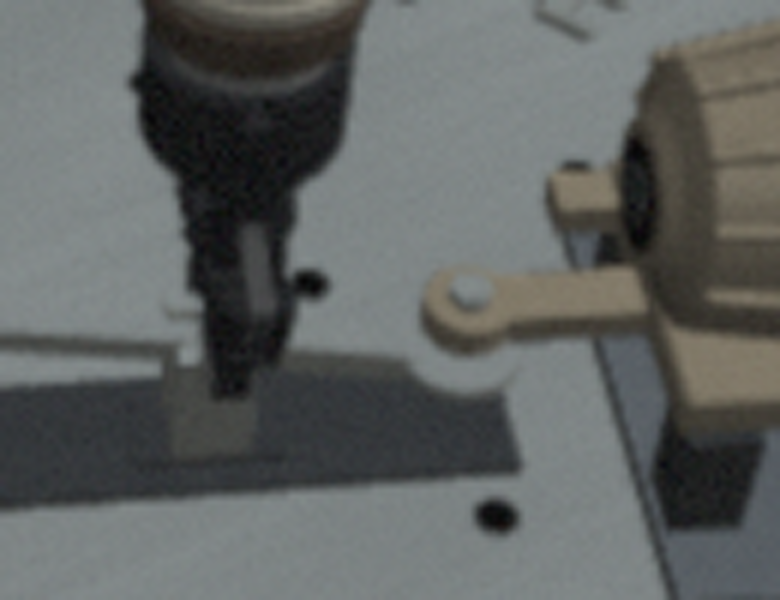

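```bash
python3 - <<'E'
from h import *
p=cams.camera('wrist'); s=wray(p,320,78,.0535); x=np.array([.383,.924]);y=np.array([-.924,.383])
for q in (wray(p,320,63.4,.088),wray(p,320.3,119.5,.082)+np.r_[.018*x,0]):
    d=(q-s)[:2]; print(q.round(4),d@x,d@y)
# saddle edge rear: disc rear edge & extents
print(wray(p,320,136.5,.0535), wray(p,320,136.5,.0535)[:2]+.024*x)
E
```

```text
[0.6527 0.0764 0.088 ] 0.00010945455622657635 -2.7262741987250837e-05
[0.6532 0.0774 0.082 ] 0.0012294929686000528 -0.00010952332321380952
[0.64376451 0.0550362  0.0535    ] [0.65295651 0.0772122 ]
```

The saddle is centred under the bolt within about 1 mm. Now I lower it to the bench.

Call:
apply_moves --rows '[[[2,0,0,0,0,0,0.2],[4,0,0,0,0,0,0.2],[5.5,0,0,0,0,0,0.2],[5.5,0,0,0,0,0,0.2]]]'

```text
time: 7.6
ee_pos: [0.6164, -0.0134, 0.0298]
tcp_rot: [-74.5, 89.9, 173.0]
wrist_force: [-1.2, -1.1, -4.9]
opening: 0.0341
```

Call:
apply_moves --rows '[[[1,0,0,0,0,0,0.2],[1,0,0,0,0,0,0.2]]]'

```text
time: 7.8
ee_pos: [0.6164, -0.0134, 0.0298]
tcp_rot: [-76.9, 89.9, 170.6]
wrist_force: [-5.3, -0.9, 2.2]
opening: 0.0344
```

Call:
apply_moves --rows '[[[0,0,0,0,0,0,0.5],[0,0,0,0,0,0,0.7],[0,0,0,0,0,0,0.8],[0,0,0,0,0,0,0.8],[0,0,0,0,0,0,0.8],[-20,0,0,0,0,0,0.8],[-50,0,0,0,0,0,0.8],[-90,0,0,0,0,0,0.8],[-110,0,0,0,0,0,0.8],[-110,0,0,0,0,0,0.8]]]'

```text
time: 8.8
ee_pos: [0.6181, -0.0135, 0.1436]
tcp_rot: [113.5, 89.7, 0.9]
wrist_force: [0.3, -0.3, -0.3]
opening: 0.0686
```

```bash
python3 - <<'E'
from h import *
o=get_obs(); print(o['ee_pos'],o['wrist_force'])
p=cams.camera('wrist'); save(p,'w8'); crop(p,'w8c',250,0,390,110,5)
np.savez('w8.npz',**{k:p[k] for k in ['fx','fy','cx','cy','eye','attitude']})
p=cams.camera('scene'); crop(p,'c8',250,220,460,370,3.8)
E
```

```text
[ 0.61808353 -0.0134673   0.14361246] [ 0.25670018 -0.28992985 -0.26809988]
```

View pics/w8.png

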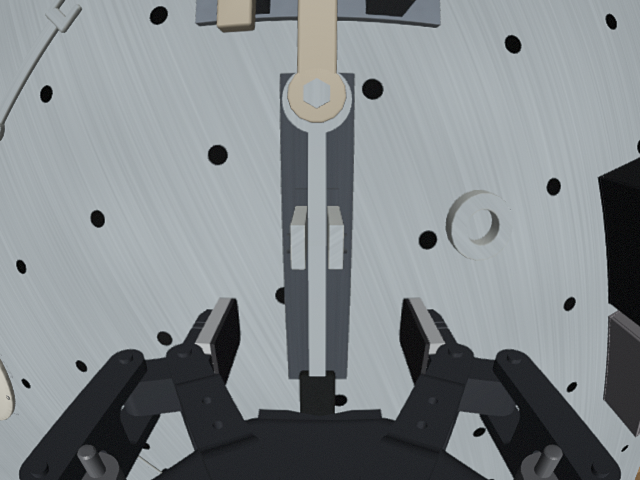

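View pics/c8.png

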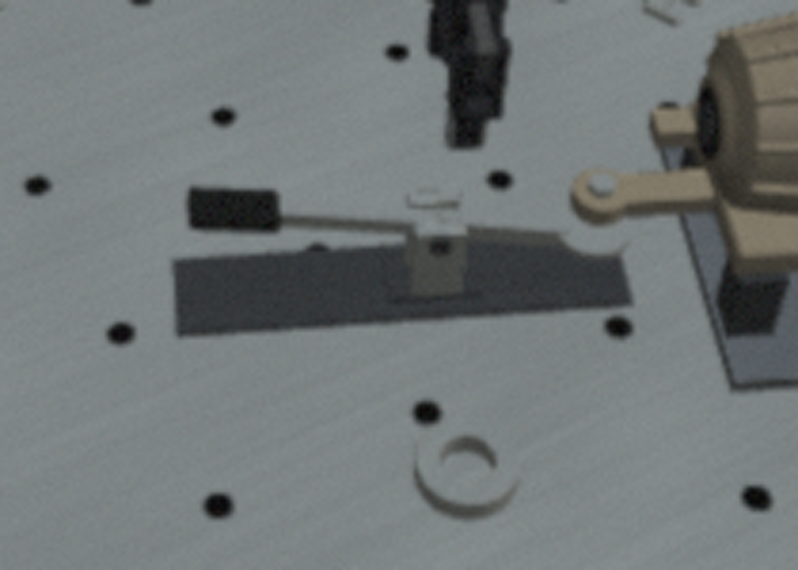

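View pics/w8c.png

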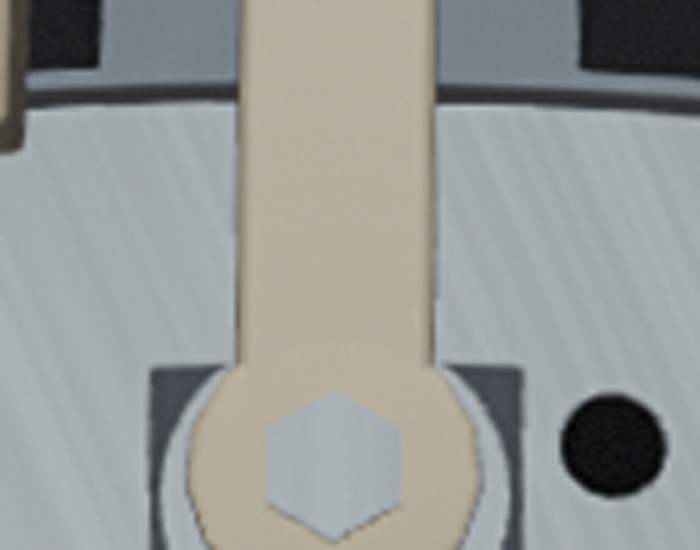

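```bash
python3 - <<'E'
from h import *
p=cams.camera('wrist'); x=np.array([.383,.924]);y=np.array([-.924,.383])
b=wray(p,250+335/5,466/5,.088)
# saddle: left/right extents and rear edge
L=wray(p,250+160/5,97,.048);Rr=wray(p,250+510/5,97,.048); re=wray(p,317,133,.048)
mid=(L+Rr)/2; print(b.round(4),mid.round(4),np.linalg.norm(L-Rr), (re[:2]+.024*x).round(4))
for q in (mid[:2],re[:2]+.024*x): d=b[:2]-q; print('pad-saddle',d@x,d@y)
fl=wray(p,280.5,73.5,.006);fr=wray(p,354,73.5,.006);rl=wray(p,289,378,.006);rr=wray(p,348,378,.006)
f=(fl+fr)/2;r=(rl+rr)/2;d=(f-r)[:2];print('yaw',np.degrees(np.arctan2(d[1],d[0])),np.linalg.norm(d)); u=d/np.linalg.norm(d)
print('saddle via plate',r[:2]+.265*u,f[:2]-.025*u,'handle',r[:2]+.041*u)
h=r[:2]+.041*u
rel(h[0],h[1],.13,np.degrees(np.arctan2(u[1],u[0]))+90)
E
```

```text
[0.6513 0.0766 0.088 ] [0.6514 0.0777 0.048 ] 0.047264161975632296 [0.651  0.0767]
pad-saddle -0.0010633379843785816 -0.00031961032985675336
pad-saddle 1.971558286881851e-05 -0.0003393269223729635
yaw 67.58993297947889 0.28352461803096385
saddle via plate [0.65278871 0.08124251] [0.65032008 0.07525616] handle [ 0.56739255 -0.1258408 ]
pos [ 0.6162 -0.0134  0.1386] t 8.95 q [ -1.3  13.5  11.8  88.5   0.  111.3] F [-0.  -0.4 -0.1] op 0.0684
shift [  8.7  -1.9 122.5] rv [-0.003  0.001  0.002]
axes
 [[-0.002  0.923 -0.384]
 [ 0.    -0.384 -0.923]
 [-1.    -0.002  0.001]]
```

Step 1's placement looks good: bolt and saddle centres agree within about 1 mm, the jack is flat and the handle is up. Now I go over the grip with the fingers shut.

Call:
apply_moves --rows '[[[0,0,32,0,0,0,0.3],[0,-1,64,0,0,0,0],[0,-2,96,0,0,0,0],[0,-2,127,0,0,0,0],[10,-2,127,0,0,0,0],[25,-2,127,0,0,0,0],[25,-2,127,0,0,0,0],[25,-2,127,0,0,0,0]]]'

```text
time: 9.75
ee_pos: [0.5652, -0.129, 0.1125]
tcp_rot: [-78.0, 89.7, 169.5]
wrist_force: [-0.0, 0.1, 0.4]
opening: 0.0
```

```bash
python3 - <<'E'
from h import *
rel(.5656,-.130,.052,157.5)
p=cams.camera('wrist'); save(p,'w9')
p=cams.camera('scene'); crop(p,'c9',250,220,460,370,3.8)
E
```

```text
pos [ 0.5652 -0.129   0.1125] t 9.75 q [-12.8   8.5   3.2  85.   -0.   99.7] F [-0.   0.1  0.4] op 0.0
shift [60.5  1.   0.7] rv [-0.     0.001  0.004]
axes
 [[-0.004  0.924 -0.383]
 [ 0.001 -0.383 -0.924]
 [-1.    -0.004  0.001]]
```

View pics/w9.png

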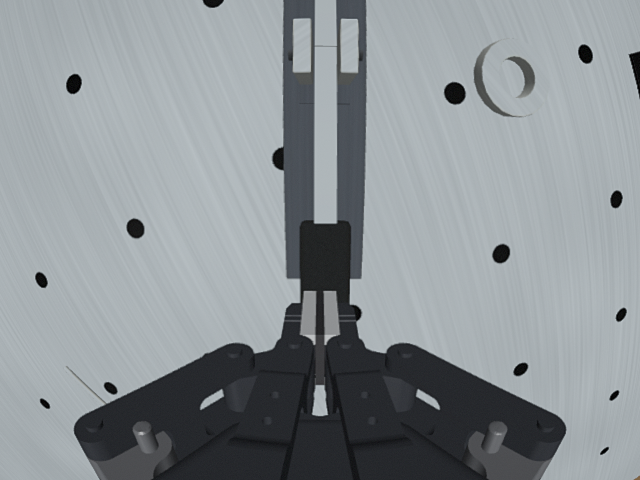

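View pics/c9.png

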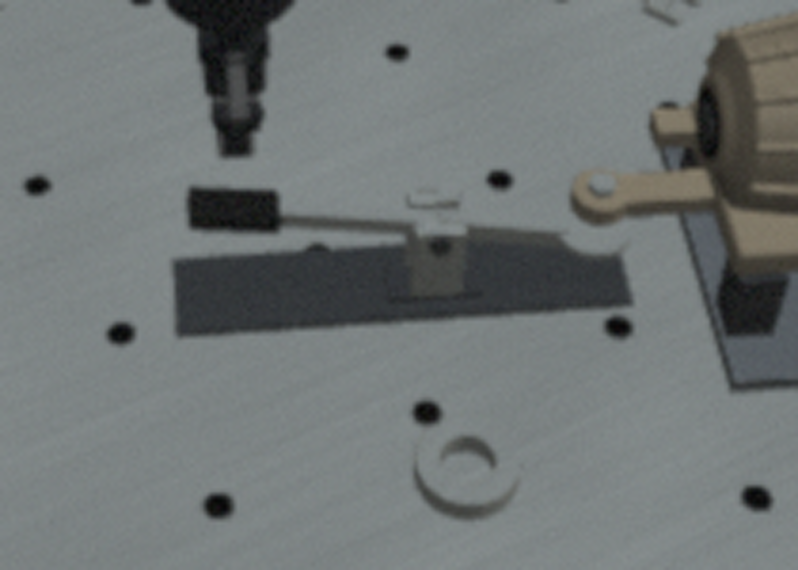

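The shut fingers are above the grip, which spans rows 222–300 in the wrist view, and laterally centred on it. Pressing down gradually.

Call:
apply_moves --rows '[[[12,0,0,0,0,0,0],[20,0,0,0,0,0,0],[24,0,0,0,0,0,0],[28,0,0,0,0,0,0],[32,0,0,0,0,0,0],[36,0,0,0,0,0,0],[40,0,0,0,0,0,0],[44,0,0,0,0,0,0],[44,0,0,0,0,0,0]]]'

```text
time: 10.75
ee_pos: [0.5657, -0.1292, 0.0693]
tcp_rot: [-73.5, 89.8, 174.0]
wrist_force: [0.3, -0.0, 0.8]
opening: 0.0002
```

```bash
python3 - <<'E'
from h import *
rel(.5656,-.130,.052,157.5)
p=cams.camera('wrist'); save(p,'w10')
p=cams.camera('scene'); crop(p,'c10',250,220,460,370,3.8)
E
```

```text
pos [ 0.5657 -0.1292  0.0693] t 10.75 q [-12.9   8.8  -1.2  80.1  -0.   99.6] F [ 0.3 -0.   0.8] op 0.0002
shift [17.3  0.2  0.7] rv [-0.     0.001  0.003]
axes
 [[-0.003  0.924 -0.383]
 [ 0.    -0.383 -0.924]
 [-1.    -0.003  0.001]]
```

View pics/w10.png

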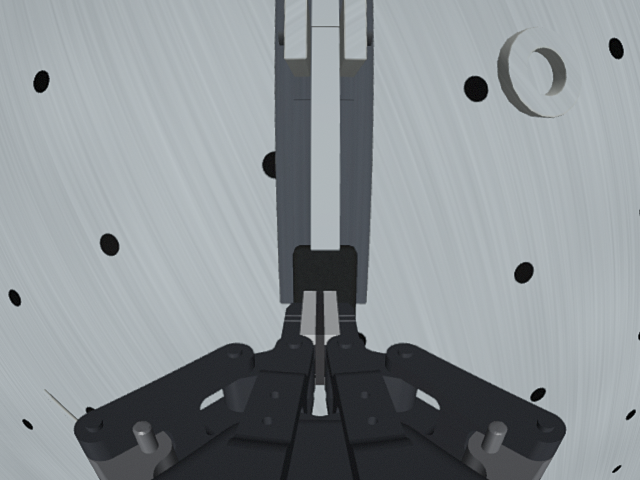

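View pics/c10.png

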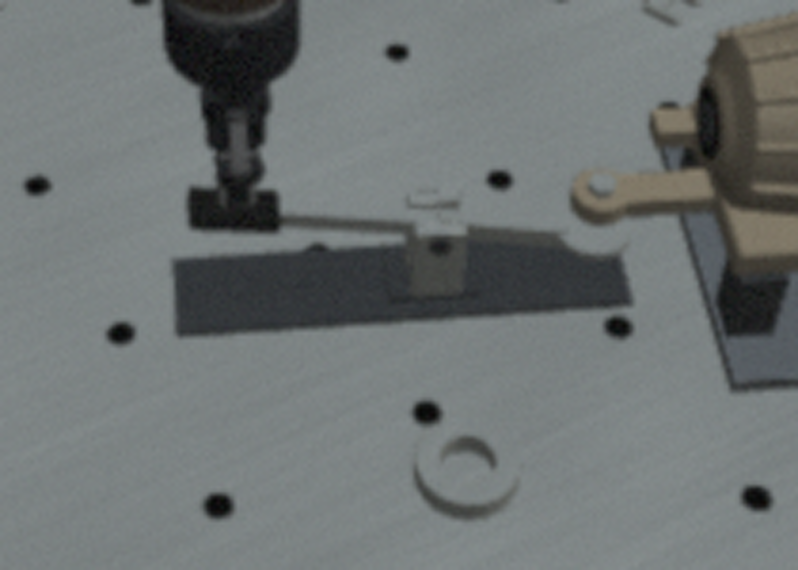

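```bash
python3 - <<'E'
from h import *
p=cams.camera('scene'); im=cv2.cvtColor(p['pixels'],cv2.COLOR_RGB2BGR)[230:300,280:350]
im=cv2.resize(np.clip(im.astype(float)*2.5,0,255).astype(np.uint8),None,fx=8,fy=8,interpolation=cv2.INTER_CUBIC); cv2.imwrite('pics/c11.png',im)
W=cloud(p)
for v in range(262,284,2): print(v,[tuple((W[v,u]*1000).round().astype(int)) for u in (303,308,312,316,320)])
E
```

```text
262 [(np.int64(450), np.int64(-100), np.int64(-2)), (np.int64(613), np.int64(-159), np.int64(185)), (np.int64(616), np.int64(-152), np.int64(184)), (np.int64(619), np.int64(-144), np.int64(183)), (np.int64(471), np.int64(-61), np.int64(-2))]
264 [(np.int64(458), np.int64(-104), np.int64(-1)), (np.int64(618), np.int64(-162), np.int64(185)), (np.int64(620), np.int64(-154), np.int64(183)), (np.int64(624), np.int64(-146), np.int64(183)), (np.int64(478), np.int64(-65), np.int64(-1))]
266 [(np.int64(463), np.int64(-107), np.int64(-2)), (np.int64(618), np.int64(-162), np.int64(179)), (np.int64(623), np.int64(-155), np.int64(181)), (np.int64(627), np.int64(-148), np.int64(180)), (np.int64(485), np.int64(-68), np.int64(0))]
268 [(np.int64(470), np.int64(-110), np.int64(-2)), (np.int64(611), np.int64(-159), np.int64(164)), (np.int64(608), np.int64(-148), np.int64(155)), (np.int64(578), np.int64(-125), np.int64(114)), (np.int64(489), np.int64(-70), np.int64(-3))]
270 [(np.int64(549), np.int64(-144), np.int64(87)), (np.int64(568), np.int64(-140), np.int64(105)), (np.int64(578), np.int64(-135), n
[... 848 characters left out ...]
71), np.int64(-154), np.int64(88)), (np.int64(577), np.int64(-145), np.int64(89)), (np.int64(582), np.int64(-137), np.int64(90)), (np.int64(582), np.int64(-127), np.int64(85)), (np.int64(587), np.int64(-119), np.int64(85))]
280 [(np.int64(572), np.int64(-155), np.int64(82)), (np.int64(578), np.int64(-145), np.int64(83)), (np.int64(581), np.int64(-137), np.int64(81)), (np.int64(587), np.int64(-129), np.int64(84)), (np.int64(588), np.int64(-120), np.int64(80))]
282 [(np.int64(512), np.int64(-130), np.int64(-2)), (np.int64(518), np.int64(-119), np.int64(-1)), (np.int64(521), np.int64(-109), np.int64(-4)), (np.int64(529), np.int64(-102), np.int64(0)), (np.int64(533), np.int64(-93), np.int64(0))]
```

View pics/c11.png

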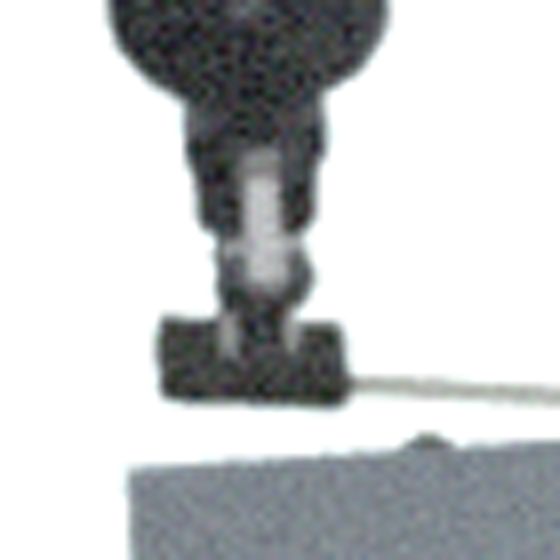

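```bash
python3 - <<'E'
from h import *
def br(p,n,u0,v0,u1,v1,k,g=2.5):
    im=cv2.cvtColor(p['pixels'],cv2.COLOR_RGB2BGR)[v0:v1,u0:u1]
    cv2.imwrite(f'pics/{n}.png',cv2.resize(np.clip(im.astype(float)*g,0,255).astype(np.uint8),None,fx=k,fy=k,interpolation=cv2.INTER_CUBIC))
p=cams.camera('wrist'); br(p,'w12',240,220,400,420,4)
W=p['range_z']; print([ (v,round(float(W[v,310]),3),round(float(W[v,330]),3),round(float(W[v,345]),3)) for v in range(240,340,6)])
p=cams.camera('side'); br(p,'s12',210,150,330,260,6,2.5)
E
```

```text
[(240, 0.241, 0.159, 0.239), (246, 0.161, 0.159, 0.162), (252, 0.158, 0.158, 0.157), (258, 0.157, 0.157, 0.157), (264, 0.158, 0.157, 0.157), (270, 0.158, 0.159, 0.158), (276, 0.158, 0.159, 0.159), (282, 0.158, 0.159, 0.16), (288, 0.161, 0.159, 0.159), (294, 0.15, 0.149, 0.161), (300, 0.145, 0.145, 0.161), (306, 0.14, 0.14, 0.147), (312, 0.134, 0.136, 0.144), (318, 0.13, 0.131, 0.138), (324, 0.126, 0.0, 0.135), (330, 0.123, 0.123, 0.13), (336, 0.12, 0.121, 0.116)]
```

View pics/w12.png

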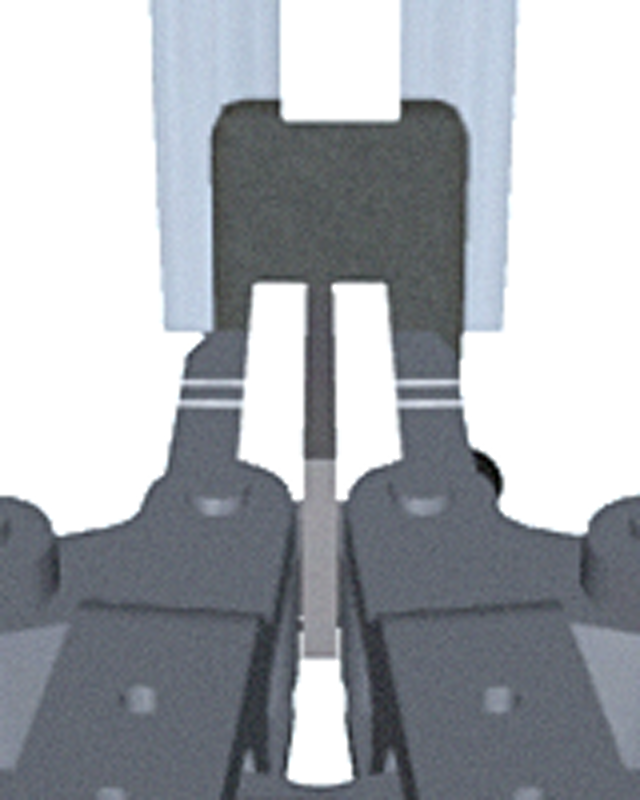

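View pics/s12.png

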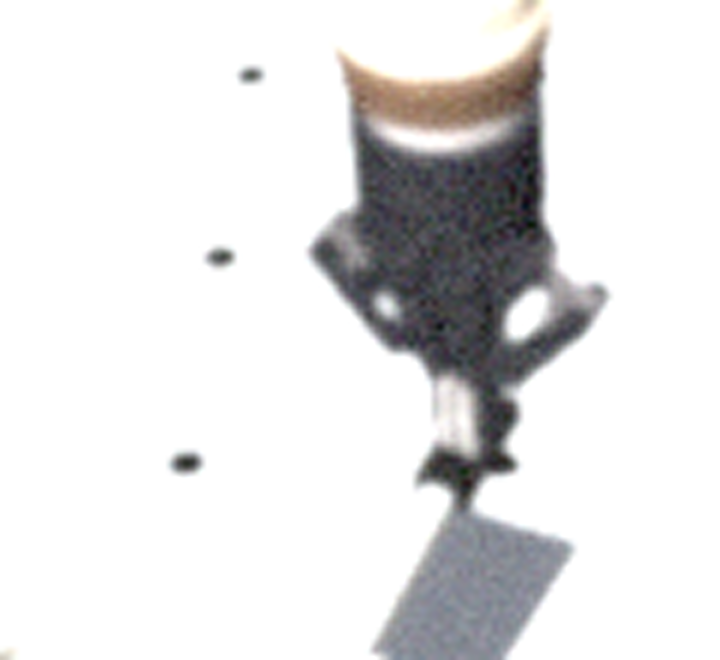

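```bash
python3 - <<'E'
from h import *
p=cams.camera('wrist'); o=get_obs(); A=R.from_euler('xyz',p['attitude'],degrees=True).as_matrix(); e=np.array(p['eye'])
K=np.array([[p['fx'],0,p['cx']],[0,p['fy'],p['cy']],[0,0,1.]])
def pt(u,v):
    q=cv2.fisheye.undistortPoints(np.array([[[u,v]]],float),K,np.zeros(4))[0,0]; z=float(p['range_z'][v,u])
    return A@(np.array([q[0],-q[1],-1])*z)+e
u=np.array([.383,.924])
for a in [(310,260),(345,260),(310,286),(310,294),(310,300),(330,300),(310,318),(345,300),(345,312),(300,256)]:
    q=pt(*a); d=q[:2]-o['ee_pos'][:2]; print(a,q.round(4),'along',(d@u).round(4),'left',(d@np.array([-.924,.383])).round(4))
c=A.T@(o['ee_pos']-e); c=np.array([c[0],-c[1],-c[2]]); print('tcp px',cv2.fisheye.projectPoints(c.reshape(1,1,3),np.zeros(3),np.zeros(3),K,np.zeros(4))[0].ravel())
print(o['ee_pos'],o['wrist_force'],o['joint_efforts'],o['torque'],o['time'])
E
```

```text
(310, 260) [ 0.5694 -0.107   0.0865] along 0.0219 left 0.0051
(345, 260) [ 0.5831 -0.1128  0.0862] along 0.0218 left -0.0098
(310, 286) [ 0.565  -0.1176  0.088 ] along 0.0104 left 0.0052
(310, 294) [ 0.5658 -0.1164  0.0988] along 0.0118 left 0.0049
(310, 300) [ 0.5656 -0.117   0.1029] along 0.0112 left 0.0048
(330, 300) [ 0.5731 -0.1194  0.1041] along 0.0119 left -0.0031
(310, 318) [ 0.5662 -0.1168  0.118 ] along 0.0116 left 0.0044
(345, 300) [ 0.5767 -0.1292  0.0892] along 0.0042 left -0.0101
(345, 312) [ 0.577  -0.1255  0.1063] along 0.0077 left -0.0089
(300, 256) [ 0.5663 -0.1036  0.087 ] along 0.0239 left 0.0093
tcp px [321.78169038 289.7529248 ]
[ 0.56577335 -0.12918958  0.06987759] [-0.32141907 -0.0812158   0.14989122] [-3.37508049e-03 -5.64743042e+01  4.67669749e+01  3.04996083e-02
 -5.01979903e-04  1.63021468e-05] [-0.01707994  0.00330499  0.00370557] 11.05
```

The wrist and scene views both show the shut fingertips just above the grip (its top at 0.087 m), although the TCP reads 0.069. The tips visibly end about 20 mm short of the reported TCP. The handle is untouched, as the near-zero force confirms. I'll keep going down under force control.

Call:
apply_moves --rows '[[[3,0,0,0,0,0,0],[6,0,0,0,0,0,0],[8,0,0,0,0,0,0],[10,0,0,0,0,0,0],[10,0,0,0,0,0,0]]]'

```text
time: 11.55
ee_pos: [0.5658, -0.1293, 0.0597]
tcp_rot: [-72.3, 89.9, 175.2]
wrist_force: [0.2, -2.1, 2.1]
opening: 0.0
```

```bash
cat >> h.py <<'E'
def br(p,n,u0,v0,u1,v1,k,g=2.5):
    im=cv2.cvtColor(p['pixels'],cv2.COLOR_RGB2BGR)[v0:v1,u0:u1]
    cv2.imwrite(f'pics/{n}.png',cv2.resize(np.clip(im.astype(float)*g,0,255).astype(np.uint8),None,fx=k,fy=k,interpolation=cv2.INTER_CUBIC))
E
python3 - <<'E'
from h import *
p=cams.camera('scene'); br(p,'c13',280,220,430,320,5,1.6)
p=cams.camera('wrist'); br(p,'w13',200,0,440,420,1.4,1.5)
E
```

```text
(no output)
```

View pics/c13.png

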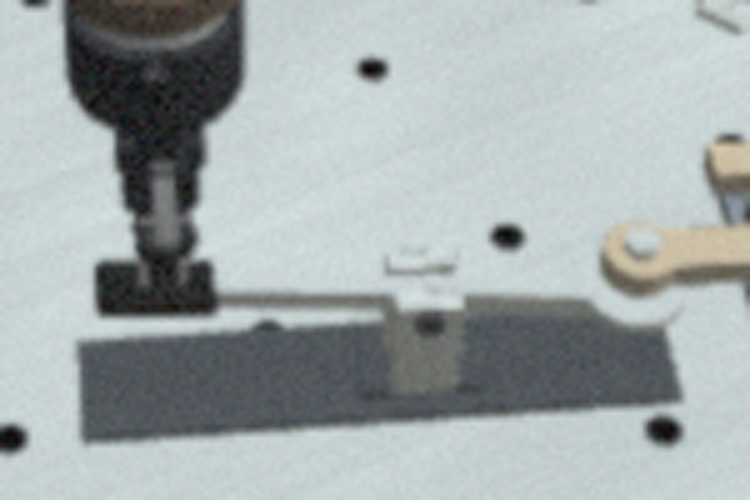

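View pics/w13.png

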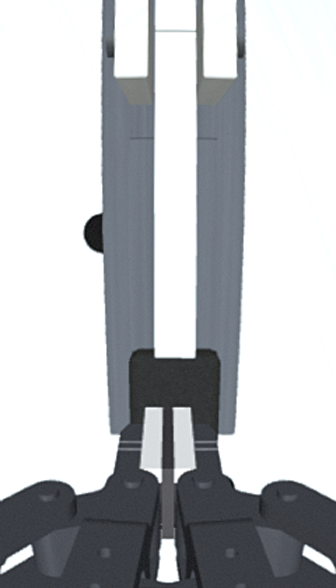

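Contact now: 2 N, and the lever has started moving with the saddle up a little. Continuing in small steps.

Call:
apply_moves --rows '[[[3,0,0,0,0,0,0],[6,0,0,0,0,0,0],[9,0,0,0,0,0,0],[12,0,0,0,0,0,0],[15,0,0,0,0,0,0],[18,0,0,0,0,0,0],[18,0,0,0,0,0,0]]]'

```text
time: 12.35
ee_pos: [0.5656, -0.1301, 0.0426]
tcp_rot: [-27.9, 89.9, -140.4]
wrist_force: [-5.1, -5.3, 12.8]
opening: -0.0
```

```bash
python3 - <<'E'
from h import *
p=cams.camera('scene'); br(p,'c14',280,220,430,320,5,1.6)
p=cams.camera('wrist'); br(p,'w14',200,0,440,420,1.4,1.5)
E
```

```text
(no output)
```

View pics/c14.png

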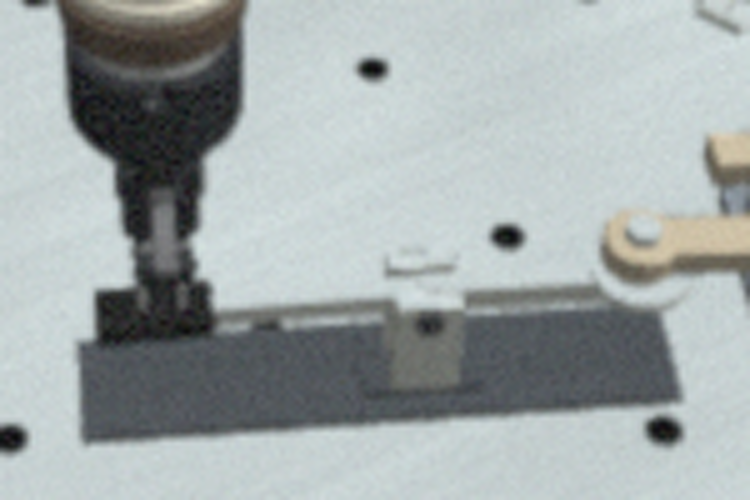

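Call:
apply_moves --rows '[[[3,0,2,0,0,0,0],[6,0,3,0,0,0,0],[9,0,3.5,0,0,0,0],[11,0,4,0,0,0,0],[11,0,4,0,0,0,0]]]'

```text
time: 12.95
ee_pos: [0.5653, -0.1325, 0.033]
tcp_rot: [142.5, 89.9, 30.0]
wrist_force: [0.6, 5.8, 11.9]
opening: -0.0001
```

```bash
python3 - <<'E'
from h import *
p=cams.camera('scene'); br(p,'c15',280,220,430,320,5,1.6)
W=cloud(p); print('ear',W[262:272,400:416].reshape(-1,3)[:, :][::13].round(3)[:8].tolist())
p=cams.camera('wrist'); br(p,'w15',200,0,440,420,1.4,1.5)
E
```

```text
ear [[0.567, 0.123, -0.002], [0.652, 0.09, 0.097], [0.656, 0.077, 0.104], [0.657, 0.068, 0.106], [0.651, 0.065, 0.098], [0.647, 0.06, 0.093], [0.663, 0.085, 0.096], [0.662, 0.077, 0.097]]
```

View pics/c15.png

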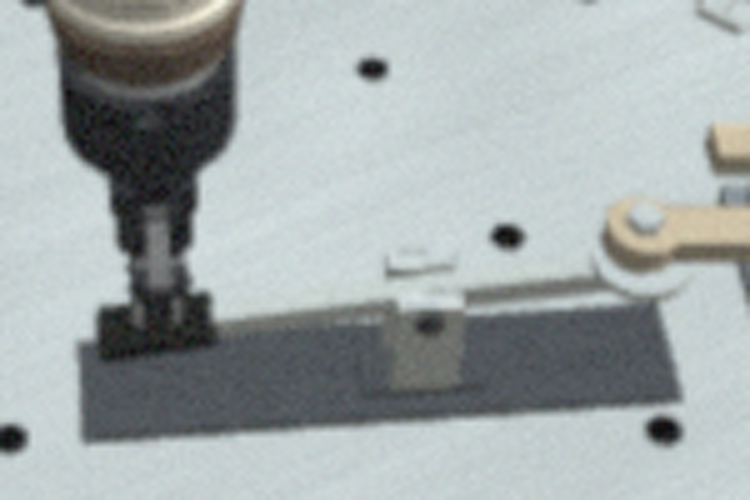

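View pics/w15.png

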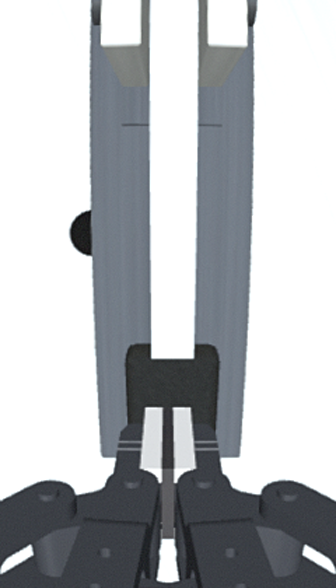

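Call:
apply_moves --rows '[[[2,0,-0.5,0,0,0,0],[4,0,-1,0,0,0,0],[5,0,-1,0,0,0,0],[5,0,-1,0,0,0,0]]]'

```text
time: 13.45
ee_pos: [0.5658, -0.1321, 0.0304]
tcp_rot: [102.0, 89.8, -10.5]
wrist_force: [-8.8, -2.2, 20.4]
opening: -0.0
```

```bash
python3 - <<'E'
from h import *
o=get_obs(); print(o['ee_pos'],o['wrist_force'])
p=cams.camera('scene'); br(p,'c16',280,220,430,320,5,1.6)
W=cloud(p)
g=W[266:283,298:324].reshape(-1,3); 
for (u,v) in [(409,263),(301,284),(304,286),(318,284)]: print(u,v,W[v-1:v+2,u-1:u+2].reshape(-1,3).mean(0).round(4))
E
```

```text
[ 0.56577888 -0.13213322  0.03039721] [-8.84351814 -2.20571395 20.41034839]
409 263 [0.6563 0.0742 0.106 ]
301 284 [ 0.5526 -0.1527  0.0462]
304 286 [ 0.5629 -0.1496  0.0481]
318 284 [ 0.5758 -0.1193  0.0525]
```

View pics/c16.png

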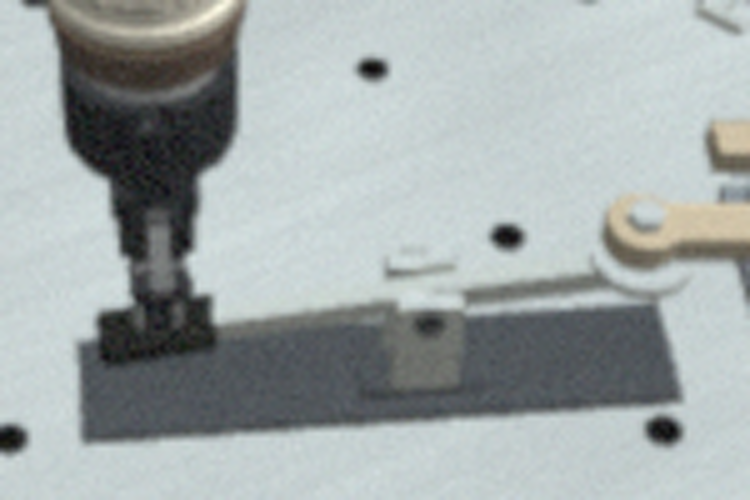

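The handle is fully down: grip top about 0.051 m, bolt top 0.106 m (+18 mm), jack base unmoved, 20 N with the stop taking part. Back up gently.

Call:
apply_moves --rows '[[[-4,0,-1,0,0,0,0],[-8,0,-2,0,0,0,0],[-12,0,-2,0,0,0,0],[-16,0,-2,0,0,0,0],[-20,0,-3,0,0,0,0],[-25,0,-3,0,0,0,0],[-30,0,-3,0,0,0,0],[-35,0,-3,0,0,0,0],[-40,0,-3,0,0,0,0],[-45,0,-3,0,0,0,0],[-52,0,-3,0,0,0,0],[-52,0,-3,0,0,0,0],[-52,0,-3,0,0,0,0]]]'

```text
time: 14.8
ee_pos: [0.5668, -0.1294, 0.0824]
tcp_rot: [100.8, 89.8, -11.7]
wrist_force: [-1.4, 0.5, 0.2]
opening: 0.0001
```

```bash
python3 - <<'E'
from h import *
o=get_obs(); print(o['ee_pos'],o['wrist_force'])
p=cams.camera('scene'); br(p,'c17',280,220,430,320,5,1.6)
W=cloud(p)
for (u,v) in [(408,268),(302,276)]: print(u,v,W[v-1:v+2,u-1:u+2].reshape(-1,3).mean(0).round(4))
p=cams.camera('side'); br(p,'s17',200,180,320,310,4.5,1.5)
p=cams.camera('wrist'); save(p,'w17')
E
```

```text
[ 0.566778   -0.12939243  0.08237138] [-1.40863701  0.52372215  0.22039778]
408 268 [0.6543 0.0758 0.0859]
302 276 [ 0.568  -0.1555  0.0925]
```

View pics/c17.png

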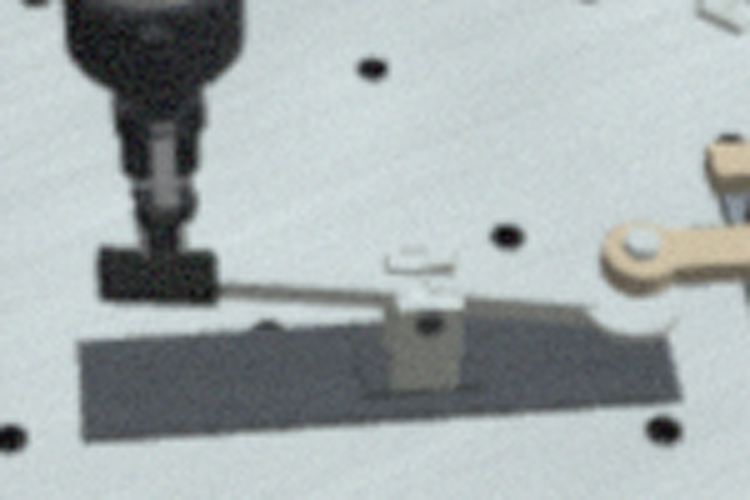

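View pics/s17.png

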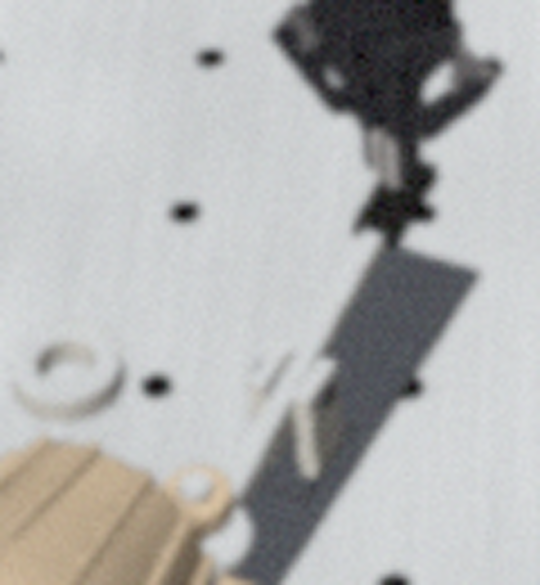

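The handle is back up (0.0925), the bolt top is back at 0.086 and the jack has not moved. Now the final press along the same path.

Call:
apply_moves --rows '[[[8,0,0,0,0,0,0],[14,0,0,0,0,0,0],[18,0,0,0,0,0,0],[22,0,0.5,0,0,0,0],[26,0,1,0,0,0,0],[30,0,1.5,0,0,0,0],[34,0,2,0,0,0,0],[38,0,2.5,0,0,0,0],[42,0,2.5,0,0,0,0],[46,0,3,0,0,0,0],[49,0,3,0,0,0,0],[52,0,3,0,0,0,0],[54,0,3,0,0,0,0],[54.5,0,3,0,0,0,0],[54.5,0,3,0,0,0,0],[54.5,0,3,0,0,0,0]]]'

```text
time: 16.55
ee_pos: [0.5661, -0.1316, 0.0303]
tcp_rot: [117.0, 89.7, 4.6]
wrist_force: [-8.4, 3.2, 23.2]
opening: 0.0002
```

```bash
python3 - <<'E'
from h import *
o=get_obs(); print(o['ee_pos'],o['wrist_force'],o['time'])
p=cams.camera('scene'); br(p,'c18',280,220,430,320,5,1.6)
W=cloud(p)
for (u,v) in [(409,263),(301,284),(304,286),(318,284)]: print(u,v,W[v-1:v+2,u-1:u+2].reshape(-1,3).mean(0).round(4))
o=get_obs(); print(o['ee_pos'],o['wrist_force'],o['time'])
p=cams.camera('side'); br(p,'s18',200,180,320,310,4.5,1.5)
E
```

```text
[ 0.56606218 -0.13156975  0.03031421] [-8.38743917  3.19238455 23.21230281] 16.55
409 263 [0.6561 0.0743 0.1057]
301 284 [ 0.5526 -0.1527  0.0462]
304 286 [ 0.5614 -0.149   0.0462]
318 284 [ 0.5759 -0.1193  0.0525]
[ 0.56605062 -0.13157254  0.03033206] [-10.09466938   3.7607611   23.27247052] 16.6
```

View pics/c18.png

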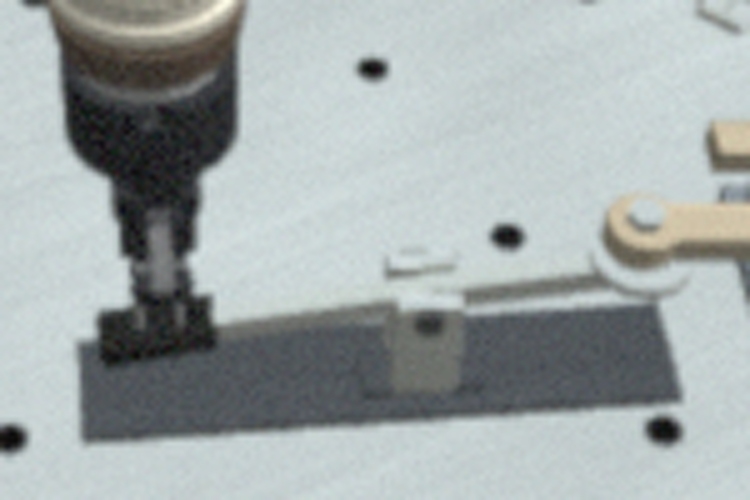

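View pics/s18.png

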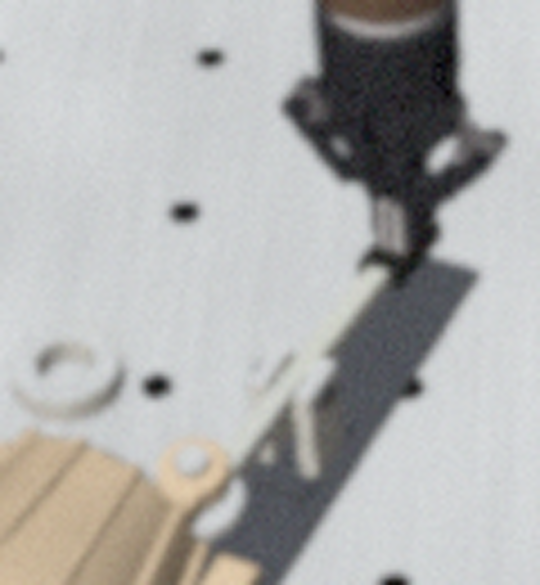

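Raised and held; the jack has not moved. I'll ease the sideways load slightly while keeping the push, and watch for drift.

Call:
apply_moves --rows '[[[2.2,-0.8,0,0,0,0,0],[2.2,-0.8,0,0,0,0,0],[2.2,-0.8,0,0,0,0,0],[2.2,-0.8,0,0,0,0,0],[2.2,-0.8,0,0,0,0,0],[2.2,-0.8,0,0,0,0,0],[2.2,-0.8,0,0,0,0,0],[2.2,-0.8,0,0,0,0,0]]]'

```text
time: 17.45
ee_pos: [0.566, -0.1315, 0.0306]
tcp_rot: [110.8, 89.6, -1.6]
wrist_force: [-6.4, -0.4, 19.9]
opening: 0.0002
```

```bash
python3 - <<'E'
from h import *
for i in range(3):
    o=get_obs(); print(o['ee_pos'].round(4),o['wrist_force'].round(1),o['time']); p=cams.camera('scene')
W=cloud(p); br(p,'c19',280,220,430,320,5,1.6)
for (u,v) in [(409,263),(301,284),(318,284)]: print(u,v,W[v-1:v+2,u-1:u+2].reshape(-1,3).mean(0).round(4))
E
```

```text
[ 0.566  -0.1315  0.0306] [-6.4 -0.4 19.9] 17.45
[ 0.566  -0.1315  0.0306] [-5.9  0.1 20.3] 17.5
[ 0.566  -0.1315  0.0306] [-7.1 -0.5 18.7] 17.55
409 263 [0.6563 0.0742 0.1059]
301 284 [ 0.552  -0.1524  0.0454]
318 284 [ 0.5761 -0.1195  0.0529]
```

View pics/c19.png

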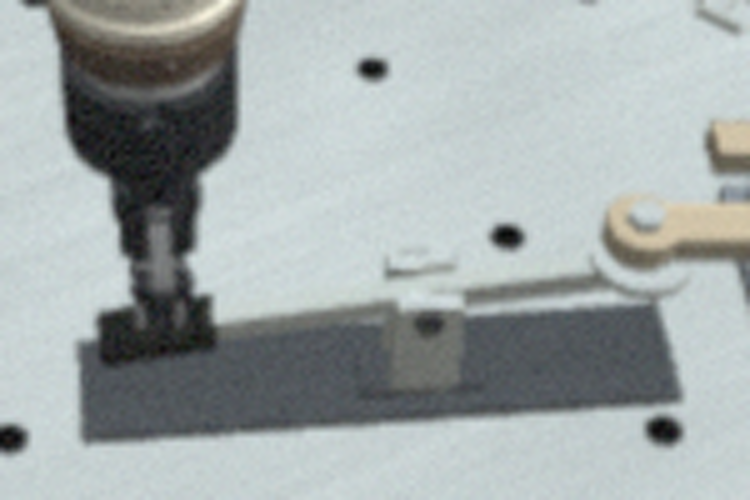

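Stable: about 20 N down, with the handle at its stop and the housing raised. Handing in.

```bash
python3 - <<'E'
from h import *
print(bot.job_done()); o=get_obs(); print(o['ee_pos'].round(4),o['wrist_force'].round(1),o['time'])
E
```

```text
the job is handed in; nothing more can be done
None
the job is handed in; nothing more can be done
```

The jack is under the lift pad and the trial stroke is done. I handed the job in at about 17.6 s while holding the handle down, with the housing raised. No verdict is reported.

- **Placing:** I carried the jack by its cheeks, slid it in under the long ear and let go of it on the bench. From the wrist camera, the saddle and bolt centres agreed within about 1 mm, with the handle up.
- **Trial stroke:** Fully down, the bolt head rose from about 88 to 106 mm. Back up, it returned to 86 mm and the handle to about 92 mm.
- **Final hold:** The last checks showed the bolt head at 106 mm, the handle grip's top at about 50 mm, and a steady push of about 19–20 N with no drift. The jack's base had not moved in the scene pictures. I did not measure the saddle's centring again after the first press.
- **Other things:** I saw nothing moved and no contact with the housing or stand, but I did not measure the other objects again at the end.

Two readings disagreed with expectations:
- **Fingertips:** With the fingers shut, they ended about 20 mm short of the reported TCP, so I pressed by force and pictures rather than by its height.
- **Push:** The final hold also has about 6–7 N of sideways friction, and the downward push is above the 7–13 N needed, so the rest loads the handle's stop.

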